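# Raise the photo-ball stand to its second stop

## Task

The photo-ball stand is too low for the next shot: take the glass ball off its cradle and lower it gently to the bottom of the open lens case, without dropping or pressing it, and leave it lying there. Then squeeze the release button in the side of the stand's grip, draw the column up past the first stop all the way to the second stop, and finish holding it up there with the release still squeezed so that I can tighten the collar screw: do not let go. Keep the ball off the worktop, and leave the case standing where it is and the pot, the lens pen and the case lid undisturbed.

Things in the scene. Friction and masses are not known exactly. Their poses are not given: they have to be found in the camera images.
- stand: Telescopic photo-ball stand, fixed, on one upright axis. Origin: axis at worktop level; +x towards the release button's side. Dark cast base 120 dia, 22 high; outer tube 24 dia with stop holes on its +x side; black clamp collar 34 dia, 98 to 118 high, its thumb screw reaching 37 out to -y at height 108 (for the user, not the robot). The column comes up out of the collar.
- column (a joint): How far the rod with its head is drawn up, m: 0 down (start), 0.040 first stop, 0.080 second stop (hard end). A latch pin locks it at each stop, both ways with 1 mm play, unless the release is squeezed; let out between stops, the pin rubs and snaps into the next stop it is moved to. Squeezed: under 1 N of friction, and it sinks by its weight (moving mass about 0.25 kg) if not held.
- release (a joint): How far the release button is pressed in, m: 0 out, 0.005 fully in (about 0.0045 when finger pads squeeze it flush). The pin is clear of its hole from 0.003. Spring: 3 N at first, 6 N fully in; it comes out again when let go.
- stand_grip (a point): Centre of the grip block on the column's head, on the axis, 143 high at column = 0; moves with the column. Black block 34 (x) by 26 (y), from 122 to 164 high at column = 0; above it a 36 dia plate and the ball cradle up to 176. Axes as stand.
- release_face (a point): Centre of the outer face of the release, a ribbed aluminium push plate 18 wide, 26 high in the block's +x side; 22 from the axis when out, 17 (flush with the block) when in; pressed along -x, rises with the head. The block's other side is a plain face 17 from the axis: fingers closing along the stand's x across block and button (39, pressed 34) squeeze it.
- cradle (a point): Middle of the upper edge of the ball cradle on top of the head: a rubber ring 36 outside, 28 inside, 6 deep, 176 above the worktop while column = 0.
- ball: The clear glass photo ball, 50 dia, about 165 g. Its origin lies on its skin and turns with it: use ball_center.
- ball_center (a point): Centre of the glass ball. At the start it rests in the cradle, 20.7 above cradle.
- lens_case: Open black cylindrical lens case, loose, about 450 g, 118 outside dia, 110 inside dia, 86 high, inner floor 6 above the worktop (80 deep). Origin: middle of its underside, z up.
- case_in (a point): Middle of the case's inner floor, 6 above its underside. A ball lying on the floor has its centre 25 above it.
- case_rim (a point): Middle of the case's mouth, 86 above its underside.
- case_lid: Bystander: the lens case's lid, a black disc 124 dia, 22 high, lying on the worktop. Origin: middle of its underside.
- pot: Bystander: small green ceramic pot with closed lid, 76 dia, 75 high. Origin: middle of its underside.
- lens_pen: Bystander: black lens pen lying on the worktop, 116 long, 13 dia, along its x. Origin: under its middle.
- tray: Bystander: fixed white plastic three-tier stacking tray with caps, rings and filters, 220 (x) by 160 (y), 151 high, far to the robot's right. Origin: middle of its underside.
There are look-alikes about, which are no part of the job. What is shaped like the stand but orange or red is not meant.

How it is judged (in metres and radians):
On the way, in this order (a step that is already met when the one before it is completed fails the run):
1. the ball lies at the bottom of the lens case, let go, while the column is still down (horizontal distance between ball_center and case_in below 0.034 m and z of ball_center in the frame of case_in below 0.032 m and angle between lens_case's own z axis and vertical below 0.1 rad and contact force between the fingers and ball below 0.05 N and linear speed of ball below 0.05 m/s and value of joint column below 0.005 m), for 0.3 s.
2. the fingers squeeze the release in while the column is down (value of joint release above 0.0035 m and contact force between the fingers and stand above 2 N and value of joint column below 0.02 m), for 0.05 s.
3. the column is drawn to the second stop (value of joint column above 0.076 m), for 0.2 s.
At the end, for the whole second after the job is handed in: The column is within 4 mm of the second stop (0.076 to 0.080) and still, carried by the fingers alone: they press on the head with over 2 N and keep the release in by over 3.5 mm, so the latch pin is clear. The ball lies on the floor of the upright lens case, at rest and untouched (horizontal distance between ball_center and case_in below 0.034 m and z of ball_center in the frame of case_in below 0.032 m and angle between lens_case's own z axis and vertical below 0.1 rad and contact force between the fingers and ball below 0.05 N and linear speed of ball below 0.05 m/s and value of joint release above 0.0035 m and contact force between the fingers and stand above 2 N and value of joint column above 0.076 m and velocity of joint column between -0.01 and 0.01 m/s); the arm keeps its last pose, push and grip.
It fails at once if the ball knocked, dropped or pressed hard in the lens case: over 15 N on it, or moving faster than 0.35 m/s inside it (contact force between ball and lens_case above 15 N or (linear speed of ball above 0.35 m/s and horizontal distance between ball_center and case_in below 0.05 m and z of ball_center in the frame of case_in below 0.08 m)).
It fails at once if the ball on the worktop (height (world z) of ball_center below 0.05 m and horizontal distance between ball_center and case_in above 0.06 m).
It fails at once if the column drawn up with the ball still on it (value of joint column above 0.02 m and distance between ball_center and cradle below 0.035 m).
It fails at once if the lens case shoved or tipped (distance of lens_case from where it was at the start of the episode above 0.04 m or angle between lens_case's own z axis and vertical above 0.3 rad).
It fails at once if a bystander disturbed (distance of any of pot, lens_pen, case_lid from where it was at the start of the episode above 0.03 m or angle between pot's own z axis and vertical above 0.3 rad).
It also fails if it takes over 56 s, if anything falls off the work surface, if the arm or the gripper's body presses on something with over 40 N, if the wrist force passes 120 N, or if a joint passes its speed limit or range.

## Robot

A 7-joint arm with a two-finger parallel gripper is mounted at the origin on the work surface. World frame = base frame: x ahead of the robot, y to its left, z up, the work surface at z = 0. Lengths are in mm, angles in degrees, forces in N, time in s.
With the tool pointing down it reaches from about 400 to 925 mm from the base axis. Payload 4.1 kg.
Tool frame: the origin (TCP) lies midway between the tips of the shut fingers; the grasp point (between the pads) lies 19 mm behind it; z points along the fingers, y is the line along which they close (so a half turn about z gives the same grasp; the last joint's range is limited). The gripper opens to 85 mm and grips with 20 to 120 N. Pads are 22 mm wide; open, the fingers measure 114 mm over their backs; the gripper's body (76 mm by 85 mm) begins 54 mm behind the grasp point. The pads swing forward as they close: fully open they stand 13 mm farther back than shut.
Start: joints at [-77.235, 22.827, 2.584, 88.041, -1.071, 69.15, -2.905], TCP at [205.558, 616.676, 231.347] pointing down, gripper open.
Joint ranges: [-161.44, 161.44], [-28.35, 127.94], [-78.24, 83.42], [0, 140.83], [-78.03, 258.03], [13.02, 114.36], [-168.23, 168.23]. Speed limits (degrees/s): [147.25, 147.25, 180, 180, 180, 180, 180].

## Interface

Orientations are given as [roll, pitch, yaw] about the fixed x, y, z axes, in that order (R = Rz(yaw) Ry(pitch) Rx(roll)).
In Python, from station import robot, imaging, workorder, nets gives the robot as it stands.
- The arm moves only by the tool drive_tool, never from a script. Its argument "commands" is a list of rows, each an object of numbers: "tx", "ty", "tz": the shift along the world's x, y, z in units of 25 mm (1.0 is 25 mm); "ax", "ay", "az": the turn, a rotation vector about the world's x, y, z in units of 10 degrees (1.0 is 10 degrees). In form: [{"tx": .., "ty": .., "tz": .., "ax": .., "ay": .., "az": ..}, ...]. A call has 1 to 12 rows; each row shifts and turns the commanded pose from where the row before left it; what a row does not reach is not made up. A row lasts 1/8 s, in which the tool goes at most 62.5 mm and 10.7 degrees, less where a joint would pass 70% of its speed; a pose out of reach is approached as far as the arm can. A call is refused whole if a number of a shift passes 1 or a number of a turn 1, either way. A call with a gripper value outside its range is refused whole. "fingers" is the finger opening in mm, from 0 to 85.4, set as the call begins (left out, the last holds). The fingers move at their own pace and stop on an object; "squeeze" is the grip in N (left out, the last holds). Time passes only in rows, so rows that do not move let the fingers close. It gives the time, the measured TCP pose, the force, the opening and the grip force at its end, in the units of the state.
- robot.read_state(): the state, without advancing time (a new reading comes with each control period).
- imaging.camera(name): name is "scene" or "top" or "wrist"; returns a dict with "pixels" (400x640x3 uint8, red, green, blue), "range_z" (400x640 float32, mm along the optical axis (not along the pixel's ray), 0 where there is no reading), "intrinsics" (3x3 intrinsics, pixels), "distortion" ([k1, k2, p1, p2, k3] as OpenCV has them; the pictures are not rectified), "xyz" and "orientation" of the camera in the world; the wrist camera has in their place "tool_from_camera" (4x4, takes a point from camera to tool coordinates, whose origin is the TCP and whose axes are the flange's). Camera axes: x right, y down, z forward; pixel columns grow to the right and rows downward; lengths in mm; the calibration is good to about 2 mm. A picture is of the moment at which its call begins: read the wrist's pose just before it.
- workorder.hand_in(): hands the job in; it is judged then, once.
Trained networks look in a picture, given as the dict that the camera call returned (one of the last four; its "shot" number tells which), for a name from the list of things; names that differ only in an ending like _2 or _b are one class to them, and where a whole thing is asked for, a point or a joint stands for the part that bears it (a point fixed in the world has none). Each returns a list of dicts, best first, with "confidence" (0 to 1); they miss things now and then, are a little off and sometimes report something else, mostly with a low value. They report only what shows in the picture. A call takes as long as a camera call. They do not tell look-alikes from the thing itself.
- nets.search_frame(target, picture): "location" ([x, y, z] in mm, in world coordinates, good to about 4 mm: the middle of the surface that is visible of it).
The state is a dict: "clock": time; "joints": joint angles; "qd": joint speeds; "joint_torque": joint torques, N m; "tool_pos": TCP position; "ee_rot": TCP orientation; "ft_force": force on the tool from outside, world axes, zero at the start; "torque": the same for the moment, N m; "width": finger opening in mm; "finger_force": force on a finger pad.
Only numpy, scipy, OpenCV 4.12 (cv2) and the standard library are available. Lean on these libraries where they do the work, as an engineer would, in place of code of your own. Each camera call takes 0.05 s, during which the arm holds its last target. There are 200 camera calls.

## Working session

There is one attempt and no reset: what is moved stays moved. The work goes in short steps, Python scripts to look and compute and a tool call to move; the robot and the scene stay as the last step left them, time stands still between calls to the robot, and variables do not carry over. Pictures are saved under pics/ and viewed, at most 10 in all, crops included, and the job is handed in when it is done.

Besides the shell and the picture viewer there is one more tool, called after "Request:" as name([rows], argument=value, ...), one row to a line, values as JSON. drive_tool: Moves the arm, as the interface text tells. Its arguments: {"type":"object","properties":{"commands":{"type":"array","items":{"type":"object","properties":{"tx":{"type":"number"},"ty":{"type":"number"},"tz":{"type":"number"},"ax":{"type":"number"},"ay":{"type":"number"},"az":{"type":"number"}}}},"fingers":{"type":"number"},"squeeze":{"type":"number"}},"required":["commands"]}

```bash
mkdir -p pics; cat > h.py <<'E'
import numpy as np, cv2
from station import robot, imaging, workorder, nets
from scipy.spatial.transform import Rotation as R
def pose(c,st=None):
    if 'tool_from_camera' in c:
        T=np.eye(4);T[:3,:3]=R.from_euler('xyz',st['ee_rot'],degrees=True).as_matrix();T[:3,3]=st['tool_pos'];return T@np.array(c['tool_from_camera'])
    return c
def save(c,n,crop=None,s=1):
    p=c['pixels'][:,:,::-1]
    if crop: u0,v0,u1,v1=crop;p=p[v0:v1,u0:u1]
    cv2.imwrite('pics/'+n+'.png',cv2.resize(p,None,fx=s,fy=s,interpolation=cv2.INTER_CUBIC))
E
python3 - <<'E'
from h import *
a=robot.read_state();print({k:np.round(v,2) for k,v in a.items()})
for n in ['scene','top']:
    c=imaging.camera(n);save(c,n)
    print(n,c['xyz'],c['orientation'],np.round(c['intrinsics'],1).tolist(),c['distortion'])
    for t in ['stand','stand_grip','release_face','cradle','ball','lens_case','case_rim','case_in','case_lid','pot','lens_pen','tray']:
        print(t,[(np.round(d['location']).tolist(),round(d['confidence'],2)) for d in nets.search_frame(t,c)])
E
```

```text
{'clock': np.float64(0.0), 'joints': array([-77.24,  22.87,   2.58,  88.12,  -1.07,  69.15,  -2.9 ]), 'qd': array([-0.01, -0.15, -0.03, -0.04, -0.13,  0.02,  0.04]), 'joint_torque': array([-0.000e+00, -4.751e+01,  1.360e+00, -2.542e+01,  1.000e-02,
        1.000e-02, -0.000e+00]), 'tool_pos': array([205.32, 616.02, 230.23]), 'ee_rot': array([-1.7988e+02,  1.0000e-02,  1.6157e+02]), 'ft_force': array([ 0.12, -0.4 ,  0.41]), 'torque': array([-0.01,  0.01,  0.04]), 'finger_force': np.float64(0.0), 'width': np.float64(85.37)}
scene [1150.84856778  609.88378777  754.6770452 ] [-125.14703066    1.11079256  136.55083552] [[393.8, 0.0, 319.0], [0.0, 393.8, 200.2], [0.0, 0.0, 1.0]] [-0.07745171  0.          0.          0.          0.        ]
stand [([654.0, 217.0, 12.0], 0.95), ([486.0, 146.0, 18.0], 0.91), ([422.0, 330.0, 15.0], 0.7), ([316.0, 192.0, 12.0], 0.6)]
stand_grip [([427.0, 327.0, 163.0], 0.89), ([489.0, 148.0, 154.0], 0.64), ([316.0, 190.0, 157.0], 0.58), ([493.0, 145.0, 206.0], 0.26)]
release_face [([502.0, 140.0, 146.0], 0.63), ([663.0, 211.0, 148.0], 0.61), ([324.0, 178.0, 142
[... 714 characters left out ...]
0.0, 1.0]] [-0.05660344  0.          0.          0.          0.        ]
stand [([636.0, 198.0, 11.0], 0.95), ([315.0, 176.0, 17.0], 0.93), ([414.0, 314.0, 14.0], 0.79), ([442.0, -511.0, 119.0], 0.63), ([467.0, 122.0, 12.0], 0.56)]
stand_grip [([642.0, 203.0, 169.0], 0.45), ([417.0, 312.0, 172.0], 0.42)]
release_face []
cradle [([314.0, 179.0, 167.0], 0.57)]
ball [([475.0, 138.0, 213.0], 0.55)]
lens_case [([594.0, -244.0, 6.0], 0.96)]
case_rim [([593.0, -248.0, 10.0], 0.56)]
case_in [([590.0, -242.0, 7.0], 0.81)]
case_lid [([639.0, 419.0, 17.0], 0.85)]
pot [([747.0, 49.0, 60.0], 0.53)]
lens_pen [([501.0, -11.0, 12.0], 0.61), ([596.0, -244.0, 8.0], 0.28)]
tray [([439.0, -512.0, 121.0], 0.66)]
```

View pics/scene.png

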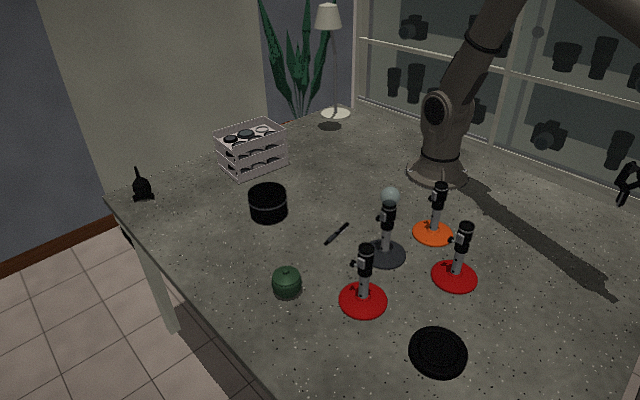

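View pics/top.png

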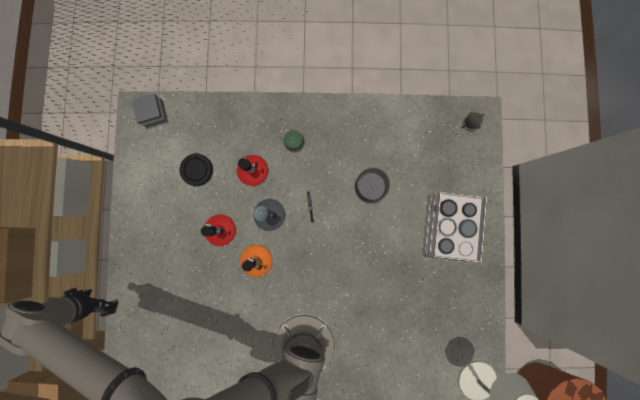

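Candidates in the scene view for the stand: red (363,295), red (455,272), orange (433,230), and the dark-based one with the glass ball (388,250), which appears at (268,213) in the top view. I choose the dark one. The case is at (268,203) in the scene view and (372,185) in the top view.

```bash
cat >> h.py <<'E'
def cloud(c,st=None):
    h,w=c['range_z'].shape;u,v=np.meshgrid(np.arange(w),np.arange(h))
    uv=cv2.undistortPoints(np.stack([u.ravel(),v.ravel()],1).astype(np.float64)[:,None],np.array(c['intrinsics']),np.array(c['distortion']))[:,0]
    z=c['range_z'].ravel().astype(float);P=np.c_[uv*z[:,None],z]
    if 'xyz' in c: Rm=R.from_euler('xyz',c['orientation'],degrees=True).as_matrix();t=np.array(c['xyz'])
    else: T=pose(c,st);Rm,t=T[:3,:3],T[:3,3]
    X=P@Rm.T+t;X[z<=0]=np.nan
    return X.reshape(h,w,3)
def circ(p):
    A=np.c_[2*p,np.ones(len(p))];s=np.linalg.lstsq(A,(p**2).sum(1),rcond=None)[0]
    return s[:2],np.sqrt(s[2]+s[:2]@s[:2])
E
python3 - <<'E'
from h import *
for n in ['scene','top']:
    c=imaging.camera(n);X=cloud(c)
    if n=='scene': save(c,'s_crop',(340,170,440,280),6)
    f=X.reshape(-1,3);f=f[np.isfinite(f[:,0])]
    m=(abs(f[:,0]-560)<60)&(abs(f[:,1]+100)<40);print(n,'table z',np.percentile(f[m,2],[5,50,95]))
    def near(x,y,r,z0,z1): return f[(np.hypot(f[:,0]-x,f[:,1]-y)<r)&(f[:,2]>z0)&(f[:,2]<z1)]
    p=near(595,-235,90,60,120);print('case rim z',np.percentile(p[:,2],[50,95,99]),p[:,:2].min(0),p[:,:2].max(0),circ(p[p[:,2]>75][:,:2]),len(p))
    p=near(478,132,95,14,30);print('base',np.median(p,0),p.min(0),p.max(0),circ(p[:,:2]))
    for a,b in [(125,160),(160,180),(180,240)]:
        p=near(485,140,60,a,b);print(a,b,len(p),np.median(p,0) if len(p) else 0, p.min(0),p.max(0))
E
```

```text
scene table z [-3.27088065 -0.94365032  1.63077702]
case rim z [74.09327552 85.58702973 86.81594128] [ 530.86430154 -294.79276377] [ 650.65085517 -172.07002059] (array([ 589.83608408, -234.32650674]), np.float64(56.961903575134905)) 591
base [487.06810834 155.79435585  15.6999038 ] [434.50808488  92.92640521  14.01346788] [524.68196376 190.28747055  29.58993385] (array([479.77637753, 150.32352434]), np.float64(27.14097825371477))
125 160 173 [493.25949929 147.81355161 144.21184177] [463.00300674 126.23254655 125.38911737] [502.70466136 153.7996522  159.7312322 ]
160 180 80 [491.71034601 147.48332996 169.66237362] [472.78938254 127.34085968 160.57247815] [498.06840312 156.80743798 179.74237458]
180 240 313 [490.20772849 147.9499792  207.41282005] [461.85814956 118.37251902 180.06721846] [503.89020698 164.31141101 223.26243182]
top table z [-6.40328943 -1.72277035  3.40684659]
case rim z [81.62825462 87.13152688 88.61163762] [ 530.45388227 -294.45523432] [ 647.26129674 -178.02842294] (array([ 588.78562441, -236.55084766]), np.float64(56.73201044785366)) 200
base [475.8041794  126.31905409  15.91207225] [423.79638278  88.98237724  14.0012605 ] [530.80297645 184.71532377  25.1387141 ] (array([479.19710749, 136.95718495]), np.float64(34.27825161035896))
125 160 3 [489.89396117 127.25332584 131.62468412] [462.8334514  124.69794943 126.94020145] [496.33996788 128.02433142 138.75345532]Traceback (most recent call last):
  File "<stdin>", line 11, in <module>
    return umr_minimum(a, axis, None, out, keepdims, initial, where)
ValueError: zero-size array to reduction operation minimum which has no identity
```

View pics/s_crop.png

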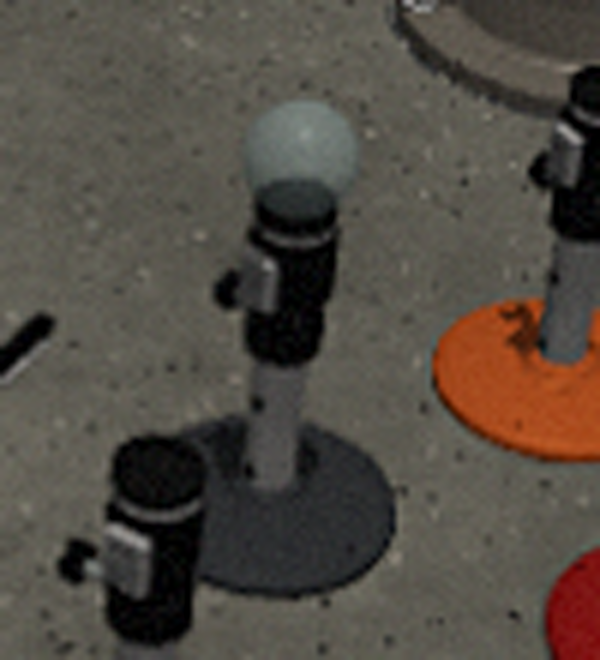

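The close crop confirms it: dark base, clear ball on top (300,150), aluminium release plate (265,285) with the thumb screw to its left (228,290). The red stand at lower left (150,550) is a look-alike. Next I move above it for a wrist view.

Request:
drive_tool([
  {"tx": 0.45,"ty": -0.8,"tz": 0.55,"az": -0.3},
  {"tx": 0.45,"ty": -0.8,"tz": 0.55,"az": -0.3},
  {"tx": 0.45,"ty": -0.8,"tz": 0.55,"az": -0.3},
  {"tx": 0.45,"ty": -0.8,"tz": 0.55,"az": -0.3},
  {"tx": 0.45,"ty": -0.8,"tz": 0.55,"az": -0.3},
  {"tx": 0.45,"ty": -0.8,"tz": 0.55,"az": -0.3},
  {"tx": 0.45,"ty": -0.8,"tz": 0.55,"az": -0.3},
  {"tx": 0.45,"ty": -0.8,"tz": 0.55,"az": -0.3},
  {"tx": 0.45,"ty": -0.8,"tz": 0.55,"az": -0.3},
  {"tx": 0.45,"ty": -0.8,"tz": 0.55,"az": -0.3},
  {"tx": 0.45,"ty": -0.8,"tz": 0.55,"az": -0.3},
  {"tx": 0.45,"ty": -0.8,"tz": 0.55,"az": -0.3},
])

```text
invalid input at $.commands[0]: expected keys tx, ty, tz, ax, ay, az
```

Request:
drive_tool([
  {"tx": 0.45,"ty": -0.8,"az": -0.3},
  {"tx": 0.45,"ty": -0.8,"az": -0.3},
  {"tx": 0.45,"ty": -0.8,"az": -0.3},
  {"tx": 0.45,"ty": -0.8,"az": -0.3},
  {"tx": 0.45,"ty": -0.8,"az": -0.3},
  {"tx": 0.45,"ty": -0.8,"az": -0.3},
  {"tx": 0.45,"ty": -0.8,"az": -0.3},
  {"tx": 0.45,"ty": -0.8,"az": -0.3},
  {"tx": 0.45,"ty": -0.8,"az": -0.3},
  {"tx": 0.45,"ty": -0.8,"az": -0.3},
  {"tx": 0.45,"ty": -0.8,"az": -0.3},
  {"tx": 0.45,"ty": -0.8,"az": -0.3},
])

```text
invalid input at $.commands[0]: expected keys tx, ty, tz, ax, ay, az
```

```bash
python3 - <<'E'
from h import *
st=robot.read_state();c=imaging.camera('wrist');save(c,'w1')
print(st['clock'],st['tool_pos'],st['ee_rot'],st['joints'],np.round(c['tool_from_camera'],2).tolist(),c['intrinsics'][0][0])
for t in ['ball','cradle','stand','release_face','stand_grip']:
    print(t,[(np.round(d['location']).tolist(),round(d['confidence'],2)) for d in nets.search_frame(t,c)])
E
```

```text
1.4 [205.55294042 616.67954952 231.35416955] [ 1.79993608e+02 -9.24454623e-05  1.61567571e+02] [-77.23437956  22.82662738   2.58337477  88.03972131  -1.07182827
  69.15142241  -2.90412289] [[0.0, -0.95, -0.31, 78.99], [1.0, 0.0, -0.0, -0.59], [0.0, -0.31, 0.95, -141.08], [0.0, 0.0, 0.0, 1.0]] 326.4732444789224
ball []
cradle []
stand [([296.0, 194.0, 16.0], 0.61)]
release_face []
stand_grip []
```

View pics/w1.png

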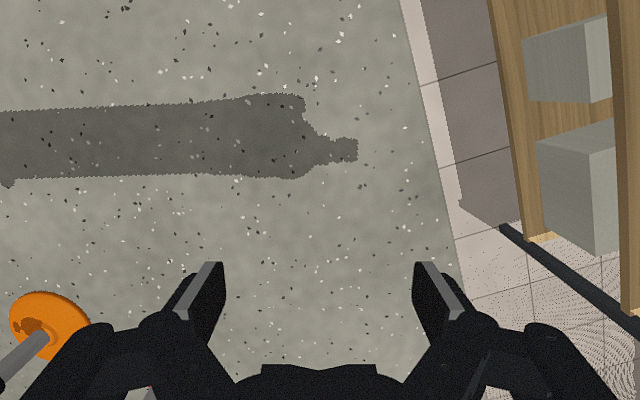

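The wrist view still shows the start place (no stand; orange stand at (50,325)): the moves were refused because every row needs all six keys.

Request:
drive_tool([
  {"tx": 0.45,"ty": -0.8,"tz": 0.4,"ax": 0,"ay": 0,"az": -0.3},
  {"tx": 0.45,"ty": -0.8,"tz": 0.4,"ax": 0,"ay": 0,"az": -0.3},
  {"tx": 0.45,"ty": -0.8,"tz": 0.4,"ax": 0,"ay": 0,"az": -0.3},
  {"tx": 0.45,"ty": -0.8,"tz": 0.4,"ax": 0,"ay": 0,"az": -0.3},
  {"tx": 0.45,"ty": -0.8,"tz": 0.4,"ax": 0,"ay": 0,"az": -0.3},
  {"tx": 0.45,"ty": -0.8,"tz": 0.4,"ax": 0,"ay": 0,"az": -0.3},
  {"tx": 0.45,"ty": -0.8,"tz": 0.4,"ax": 0,"ay": 0,"az": -0.3},
  {"tx": 0.45,"ty": -0.8,"tz": 0.4,"ax": 0,"ay": 0,"az": -0.3},
  {"tx": 0.45,"ty": -0.8,"tz": 0.4,"ax": 0,"ay": 0,"az": -0.3},
  {"tx": 0.45,"ty": -0.8,"tz": 0.4,"ax": 0,"ay": 0,"az": -0.3},
  {"tx": 0.45,"ty": -0.8,"tz": 0.4,"ax": 0,"ay": 0,"az": -0.3},
  {"tx": 0.45,"ty": -0.8,"tz": 0.4,"ax": 0,"ay": 0,"az": -0.3},
])

```text
clock: 3.2
tool_pos: [341.3, 375.3, 352.0]
ee_rot: [180.0, -0.0, 125.4]
ft_force: [0.1, 0.6, -0.3]
width: 85.3
finger_force: 0.0
```

Request:
drive_tool([
  {"tx": 0.45,"ty": -0.8,"tz": 0,"ax": 0,"ay": 0,"az": -0.3},
  {"tx": 0.45,"ty": -0.8,"tz": 0,"ax": 0,"ay": 0,"az": -0.3},
  {"tx": 0.45,"ty": -0.8,"tz": 0,"ax": 0,"ay": 0,"az": -0.3},
  {"tx": 0.45,"ty": -0.8,"tz": 0,"ax": 0,"ay": 0,"az": -0.3},
  {"tx": 0.45,"ty": -0.8,"tz": 0,"ax": 0,"ay": 0,"az": -0.3},
  {"tx": 0.45,"ty": -0.8,"tz": 0,"ax": 0,"ay": 0,"az": -0.3},
  {"tx": 0.45,"ty": -0.8,"tz": 0,"ax": 0,"ay": 0,"az": -0.3},
  {"tx": 0.45,"ty": -0.8,"tz": 0,"ax": 0,"ay": 0,"az": -0.3},
  {"tx": 0.45,"ty": -0.8,"tz": 0,"ax": 0,"ay": 0,"az": -0.3},
  {"tx": 0.45,"ty": -0.8,"tz": 0,"ax": 0,"ay": 0,"az": -0.3},
  {"tx": 0.45,"ty": -0.8,"tz": 0,"ax": 0,"ay": 0,"az": -0.3},
  {"tx": 0.45,"ty": -0.8,"tz": 0,"ax": 0,"ay": 0,"az": -0.3},
])

```text
clock: 4.7
tool_pos: [476.3, 135.4, 351.3]
ee_rot: [180.0, -0.0, 89.4]
ft_force: [-0.9, -0.8, -0.0]
width: 85.9
finger_force: 0.0
```

```bash
python3 - <<'E'
from h import *
st=robot.read_state();c=imaging.camera('wrist');save(c,'w2')
print(st['clock'],st['tool_pos'],st['ee_rot'],st['joints'])
for t in ['ball','cradle','stand','release_face','stand_grip']:
    print(t,[(np.round(d['location']).tolist(),round(d['confidence'],2)) for d in nets.search_frame(t,c)])
X=cloud(c,st);np.save('X2.npy',X);f=X.reshape(-1,3);f=f[np.isfinite(f[:,0])]
for a,b in [(-10,8),(14,30),(98,121),(122,160),(160,180),(180,240)]:
    p=f[(np.hypot(f[:,0]-478,f[:,1]-139)<75)&(f[:,2]>a)&(f[:,2]<b)]
    if len(p): print(a,b,len(p),np.round(np.median(p,0)),np.round(np.percentile(p,1,axis=0)),np.round(np.percentile(p,99,axis=0)))
E
```

```text
4.7 [476.29444982 135.3899273  351.33780946] [ 1.79988444e+02 -5.97276432e-05  8.93730685e+01] [-50.10077437   2.50106546  30.60993982  98.7651199   -1.29273483
  79.07381647 -19.89686143]
ball [([479.0, 146.0, 215.0], 0.79)]
cradle [([639.0, 207.0, 167.0], 0.79), ([316.0, 183.0, 168.0], 0.77), ([469.0, 151.0, 136.0], 0.43)]
stand [([419.0, 303.0, 12.0], 0.88), ([479.0, 153.0, 13.0], 0.83), ([635.0, 208.0, 15.0], 0.82), ([320.0, 186.0, 13.0], 0.76)]
release_face [([329.0, 175.0, 150.0], 0.56)]
stand_grip [([634.0, 208.0, 172.0], 0.86), ([314.0, 184.0, 172.0], 0.8)]
-10 8 2753 [481. 170.  -1.] [406.  83.  -3.] [550. 212.   8.]
14 30 574 [478. 148.  15.] [446. 123.  14.] [510. 170.  28.]
98 121 112 [479. 152. 116.] [467. 147.  99.] [491. 154. 118.]
122 160 45 [469. 151. 132.] [462. 143. 124.] [499. 152. 148.]
180 240 2213 [478. 142. 214.] [455. 117. 196.] [500. 161. 221.]
```

View pics/w2.png

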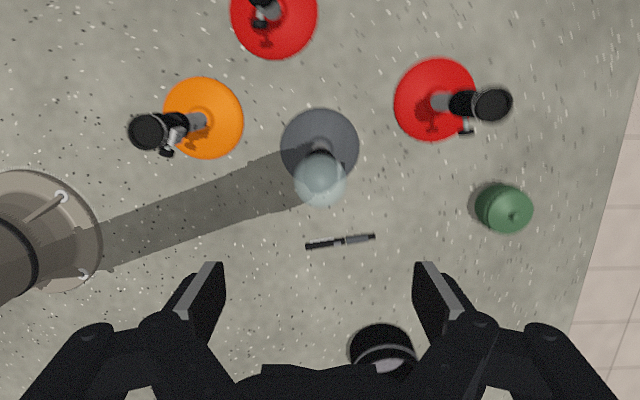

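The wrist view has the ball at (320,180) above the dark base (320,148), the look-alikes around it, and the case mouth at (383,355). I fit a sphere to the ball's depth from the scene and wrist views, and fit the base disc edge as a check.

```bash
python3 - <<'E'
from h import *
from scipy.optimize import least_squares
def sph(p,tag):
    r=least_squares(lambda q:np.linalg.norm(p-q[:3],axis=1)-25,[478,139,197],loss='soft_l1');e=np.abs(r.fun)
    r2=least_squares(lambda q:np.linalg.norm(p-q[:3],axis=1)-q[3],[478,139,197,25],loss='soft_l1')
    print(tag,len(p),r.x.round(1),e.mean().round(2),'free',r2.x.round(1))
X=np.load('X2.npy');f=X.reshape(-1,3);f=f[np.isfinite(f[:,0])]
g=lambda f:f[(np.hypot(f[:,0]-478,f[:,1]-139)<32)&(f[:,2]>190)&(f[:,2]<226)]
sph(g(f),'wrist')
for n in ['scene','top']:
    c=imaging.camera(n);q=cloud(c).reshape(-1,3);q=q[np.isfinite(q[:,0])]
    if len(g(q))>10: sph(g(q),n)
# base disc via colour: dark bluish pixels of wrist picture at z~22
c=cv2.imread('pics/w2.png');m=(np.hypot(X[...,0]-478,X[...,1]-139)<85)&(X[...,2]>5)&(X[...,2]<30)
p=X[m];print('base wrist',len(p),np.percentile(p,[.5,50,99.5],axis=0).round(0).tolist())
h=cv2.convexHull(p[:,:2].astype(np.float32))[:,0].astype(float);print(circ(h))
E
```

```text
wrist 2211 [477.4 137.1 195.3] 0.4 free [477.4 137.2 195.6  24.8]
scene 285 [477.6 138.2 196.1] 0.86 free [477.9 138.5 196.6  24.6]
top 149 [476.6 139.2 195.3] 1.45 free [476.5 138.9 195.8  24.5]
base wrist 3475 [[420.0, 100.0, 5.0], [478.0, 154.0, 12.0], [534.0, 194.0, 22.0]]
(array([477.42539165, 137.4587389 ]), np.float64(59.2155909392954))
```

All three views agree on the ball centre: (477, 138, 196), which matches the expected 196.7. Descending to TCP z 184 and closing.

Request:
drive_tool([
  {"tx": 0.04,"ty": 0.09,"tz": -0.8,"ax": 0,"ay": 0,"az": 0},
  {"tx": 0,"ty": 0,"tz": -0.8,"ax": 0,"ay": 0,"az": 0},
  {"tx": 0,"ty": 0,"tz": -0.8,"ax": 0,"ay": 0,"az": 0},
  {"tx": 0,"ty": 0,"tz": -0.8,"ax": 0,"ay": 0,"az": 0},
  {"tx": 0,"ty": 0,"tz": -0.8,"ax": 0,"ay": 0,"az": 0},
  {"tx": 0,"ty": 0,"tz": -0.8,"ax": 0,"ay": 0,"az": 0},
  {"tx": 0,"ty": 0,"tz": -0.8,"ax": 0,"ay": 0,"az": 0},
  {"tx": 0,"ty": 0,"tz": -0.6,"ax": 0,"ay": 0,"az": 0},
  {"tx": 0,"ty": 0,"tz": -0.5,"ax": 0,"ay": 0,"az": 0},
  {"tx": 0,"ty": 0,"tz": 0,"ax": 0,"ay": 0,"az": 0},
])

```text
clock: 6.35
tool_pos: [476.0, 138.9, 183.1]
ee_rot: [-179.9, 0.0, 89.6]
ft_force: [-0.3, -0.3, 0.8]
width: 85.3
finger_force: 0.0
```

Request:
drive_tool([
  {"tx": 0,"ty": 0,"tz": 0,"ax": 0,"ay": 0,"az": 0},
  {"tx": 0,"ty": 0,"tz": 0,"ax": 0,"ay": 0,"az": 0},
  {"tx": 0,"ty": 0,"tz": 0,"ax": 0,"ay": 0,"az": 0},
  {"tx": 0,"ty": 0,"tz": 0,"ax": 0,"ay": 0,"az": 0},
  {"tx": 0,"ty": 0,"tz": 0,"ax": 0,"ay": 0,"az": 0},
  {"tx": 0,"ty": 0,"tz": 0,"ax": 0,"ay": 0,"az": 0},
], fingers=44, squeeze=25)

```text
clock: 7.1
tool_pos: [477.2, 139.1, 184.7]
ee_rot: [179.9, -0.0, 89.6]
ft_force: [-0.4, 0.2, 7.0]
width: 48.4
finger_force: 25.4
```

Request:
drive_tool([
  {"tx": 0,"ty": 0,"tz": 0.2,"ax": 0,"ay": 0,"az": 0},
  {"tx": 0,"ty": 0,"tz": 0.2,"ax": 0,"ay": 0,"az": 0},
  {"tx": 0,"ty": 0,"tz": 0,"ax": 0,"ay": 0,"az": 0},
])

```text
clock: 7.48
tool_pos: [476.6, 139.0, 194.0]
ee_rot: [180.0, -0.0, 89.6]
ft_force: [-1.0, 0.2, -1.9]
width: 48.5
finger_force: 26.1
```

```bash
python3 - <<'E'
from h import *
st=robot.read_state();c=imaging.camera('wrist');X=cloud(c,st);save(c,'w3',(200,130,440,310),3)
s=imaging.camera('scene')
print(st['tool_pos'],st['width'],st['finger_force'],st['ft_force'])
for k,im in (('w',c),('s',s)):
    print(k,[(np.round(d['location']).tolist(),round(d['confidence'],2)) for d in nets.search_frame('ball',im)])
E
```

```text
[476.56772934 138.95746047 193.96609695] 48.519687279008366 26.137338280677795 [-0.99122415  0.20554413 -1.9446755 ]
w [([479.0, 152.0, 224.0], 0.64)]
s [([487.0, 157.0, 219.0], 0.68)]
```

View pics/w3.png

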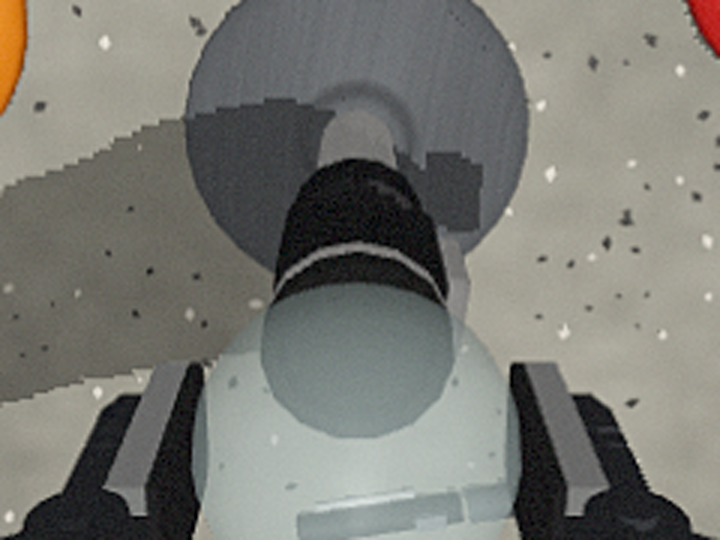

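The ball hangs between the pads, well seated, and the wrist force shows about its 1.7 N weight; the aluminium plate shows on the image-right (+x) side at (455,290). I carry it to above the case, whose centre is about (589, -235) from both fixed cameras.

Request:
drive_tool([
  {"tx": 0,"ty": 0,"tz": 0.6,"ax": 0,"ay": 0,"az": 0},
  {"tx": 0,"ty": 0,"tz": 0.8,"ax": 0,"ay": 0,"az": 0},
  {"tx": 0.1,"ty": -0.4,"tz": 0.4,"ax": 0,"ay": 0,"az": 0},
  {"tx": 0.2,"ty": -0.6,"tz": 0.2,"ax": 0,"ay": 0,"az": 0},
  {"tx": 0.3,"ty": -0.8,"tz": 0,"ax": 0,"ay": 0,"az": 0},
  {"tx": 0.3,"ty": -0.9,"tz": 0,"ax": 0,"ay": 0,"az": 0},
  {"tx": 0.3,"ty": -0.9,"tz": 0,"ax": 0,"ay": 0,"az": 0},
  {"tx": 0.3,"ty": -0.9,"tz": 0,"ax": 0,"ay": 0,"az": 0},
  {"tx": 0.3,"ty": -0.9,"tz": 0,"ax": 0,"ay": 0,"az": 0},
  {"tx": 0.3,"ty": -0.9,"tz": 0,"ax": 0,"ay": 0,"az": 0},
  {"tx": 0.3,"ty": -0.9,"tz": 0,"ax": 0,"ay": 0,"az": 0},
  {"tx": 0.3,"ty": -0.9,"tz": 0,"ax": 0,"ay": 0,"az": 0},
])

```text
clock: 9.18
tool_pos: [543.7, -65.9, 243.5]
ee_rot: [-180.0, 0.0, 89.5]
ft_force: [-0.6, 0.2, -1.9]
width: 48.7
finger_force: 26.4
```

Request:
drive_tool([
  {"tx": 0.3,"ty": -0.9,"tz": 0,"ax": 0,"ay": 0,"az": 0},
  {"tx": 0.3,"ty": -0.9,"tz": 0,"ax": 0,"ay": 0,"az": 0},
  {"tx": 0.3,"ty": -0.9,"tz": 0,"ax": 0,"ay": 0,"az": 0},
  {"tx": 0.3,"ty": -0.9,"tz": 0,"ax": 0,"ay": 0,"az": 0},
  {"tx": 0.3,"ty": -0.9,"tz": 0,"ax": 0,"ay": 0,"az": 0},
  {"tx": 0.1,"ty": -0.9,"tz": 0,"ax": 0,"ay": 0,"az": 0},
  {"tx": 0.1,"ty": -0.6,"tz": 0,"ax": 0,"ay": 0,"az": 0},
  {"tx": 0,"ty": -0.3,"tz": 0,"ax": 0,"ay": 0,"az": 0},
  {"tx": 0,"ty": 0,"tz": 0,"ax": 0,"ay": 0,"az": 0},
])

```text
clock: 10.3
tool_pos: [586.2, -221.5, 243.7]
ee_rot: [-180.0, -0.0, 89.5]
ft_force: [-0.1, 0.2, -1.7]
width: 48.3
finger_force: 26.4
```

```bash
python3 - <<'E'
from h import *
from scipy.optimize import least_squares
st=robot.read_state();tp=st['tool_pos'];print(tp,st['joints'].round(0) if hasattr(st['joints'],'round') else st['joints'],st['width'])
for n in ['wrist','scene','top']:
    c=imaging.camera(n);X=cloud(c,st);f=X.reshape(-1,3);f=f[np.isfinite(f[:,0])]
    if n=='wrist': save(c,'w4')
    p=f[(abs(f[:,0]-tp[0])<20)&(abs(f[:,1]-tp[1])<32)&(f[:,2]>tp[2]-12)&(f[:,2]<tp[2]+45)]
    if len(p)>20:
        r=least_squares(lambda q:np.linalg.norm(p-q[:3],axis=1)-25,[*tp[:2],tp[2]+12],loss='soft_l1');print(n,'ball-tcp',len(p),(r.x-tp).round(1),np.abs(r.fun).mean().round(2))
    p=f[(np.hypot(f[:,0]-589,f[:,1]+235)<75)&(f[:,2]>76)&(f[:,2]<95)]
    if len(p)>20:
        r=least_squares(lambda q:np.hypot(*(p[:,:2]-q).T)-57,[589,-235],loss='soft_l1',f_scale=2);print(n,'case',len(p),r.x.round(1),np.abs(r.fun).mean().round(2),np.percentile(p[:,2],[50,95]).round(1))
E
```

```text
[ 586.22224486 -221.46416573  243.72617024] [-12.  24.  40.  91. -16.  70.  30.] 48.34455792090427
wrist ball-tcp 9147 [ 0.7 -1.5 10.3] 0.37
wrist case 1480 [ 589.9 -237.8] 1.27 [84.2 85.6]
scene ball-tcp 200 [-0.3  0.9 11.3] 1.14
scene case 259 [ 589.7 -234.1] 1.48 [82.  86.2]
top case 35 [ 588.2 -236.7] 0.98 [84.1 87.6]
```

View pics/w4.png

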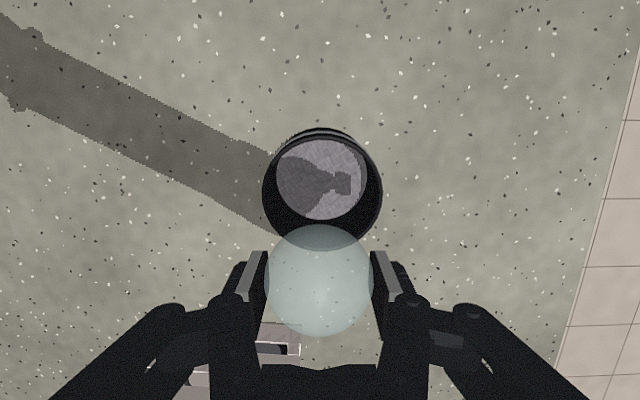

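Wrist view: ball at (320,280) between the pads, case mouth around (320,190). The case centre is (589.5, -236) and the ball centre is 10.8 mm above the TCP. Lining up, then lowering.

Request:
drive_tool([
  {"tx": 0.12,"ty": -0.4,"tz": -0.4,"ax": 0,"ay": 0,"az": 0},
  {"tx": 0,"ty": -0.17,"tz": -0.8,"ax": 0,"ay": 0,"az": 0},
  {"tx": 0,"ty": 0,"tz": -0.8,"ax": 0,"ay": 0,"az": 0},
  {"tx": 0,"ty": 0,"tz": -0.8,"ax": 0,"ay": 0,"az": 0},
  {"tx": 0,"ty": 0,"tz": -0.8,"ax": 0,"ay": 0,"az": 0},
  {"tx": 0,"ty": 0,"tz": -0.6,"ax": 0,"ay": 0,"az": 0},
  {"tx": 0,"ty": 0,"tz": -0.5,"ax": 0,"ay": 0,"az": 0},
  {"tx": 0,"ty": 0,"tz": -0.5,"ax": 0,"ay": 0,"az": 0},
  {"tx": 0,"ty": 0,"tz": -0.5,"ax": 0,"ay": 0,"az": 0},
  {"tx": 0,"ty": 0,"tz": -0.5,"ax": 0,"ay": 0,"az": 0},
  {"tx": 0,"ty": 0,"tz": 0,"ax": 0,"ay": 0,"az": 0},
])

```text
clock: 11.82
tool_pos: [588.8, -234.9, 87.6]
ee_rot: [-179.9, -0.0, 89.6]
ft_force: [-0.6, -0.4, -2.1]
width: 48.5
finger_force: 26.4
```

Request:
drive_tool([
  {"tx": 0,"ty": 0,"tz": -0.5,"ax": 0,"ay": 0,"az": 0},
  {"tx": 0,"ty": 0,"tz": -0.5,"ax": 0,"ay": 0,"az": 0},
  {"tx": 0,"ty": 0,"tz": -0.5,"ax": 0,"ay": 0,"az": 0},
  {"tx": 0,"ty": 0,"tz": -0.4,"ax": 0,"ay": 0,"az": 0},
  {"tx": 0,"ty": 0,"tz": -0.3,"ax": 0,"ay": 0,"az": 0},
  {"tx": 0,"ty": 0,"tz": 0,"ax": 0,"ay": 0,"az": 0},
  {"tx": 0,"ty": 0,"tz": 0,"ax": 0,"ay": 0,"az": 0},
])

```text
clock: 12.7
tool_pos: [589.7, -235.1, 36.3]
ee_rot: [180.0, -0.1, 89.6]
ft_force: [-6.4, 4.9, 14.4]
width: 48.3
finger_force: 32.1
```

An unexpected 14 N contact 16 mm above the expected floor height. I back off a little and look.

```bash
python3 - <<'E'
from h import *
st=robot.read_state();print(st['tool_pos'],st['ft_force'],st['torque'],st['finger_force'])
E
```

```text
[ 589.70149664 -235.13924788   36.30488571] [-6.44103437  4.882074   14.42491539] [0.72233015 0.88076887 0.12606184] 32.09560206336391
```

Request:
drive_tool([
  {"tx": 0,"ty": 0,"tz": 0.3,"ax": 0,"ay": 0,"az": 0},
  {"tx": 0,"ty": 0,"tz": 0,"ax": 0,"ay": 0,"az": 0},
])

```text
clock: 12.95
tool_pos: [590.2, -235.7, 41.8]
ee_rot: [179.9, 0.0, 89.6]
ft_force: [-0.1, 0.9, -1.5]
width: 48.3
finger_force: 30.5
```

```bash
python3 - <<'E'
from h import *
from scipy.optimize import least_squares
st=robot.read_state();tp=st['tool_pos'];print(tp,st['ft_force'],st['torque'])
for n in ['wrist','scene']:
    c=imaging.camera(n);X=cloud(c,st);f=X.reshape(-1,3);f=f[np.isfinite(f[:,0])]
    save(c,'z5'+n,None if n=='wrist' else (210,130,330,240),1 if n=='wrist' else 6)
    if n=='scene': np.save('X5s.npy',X)
    p=f[(abs(f[:,0]-tp[0])<20)&(abs(f[:,1]-tp[1])<32)&(f[:,2]>tp[2]-12)&(f[:,2]<tp[2]+38)]
    if len(p)>20:
        r=least_squares(lambda q:np.linalg.norm(p-q[:3],axis=1)-25,[*tp[:2],tp[2]+12],loss='soft_l1');print(n,'ball-tcp',len(p),(r.x-tp).round(1),np.abs(r.fun).mean().round(2))
    p=f[(np.hypot(f[:,0]-589,f[:,1]+235)<75)&(np.hypot(f[:,0]-589,f[:,1]+235)>50)&(f[:,2]>78)&(f[:,2]<90)]
    r=least_squares(lambda q:np.hypot(*(p[:,:2]-q).T)-57,[589,-235],loss='soft_l1',f_scale=2);print(n,'case',len(p),r.x.round(1),np.abs(r.fun).mean().round(2))
a=cv2.imread('pics/z5wrist.png');b=cv2.imread('pics/z5scene.png');b=cv2.resize(b,(int(b.shape[1]*400/b.shape[0]),400));a=cv2.resize(a[100:],None,fx=.58,fy=.58)
a=cv2.copyMakeBorder(a,0,400-a.shape[0],0,0,0);cv2.imwrite('pics/p5.png',np.hstack([a,b]))
E
```

```text
[ 590.17762842 -235.66457707   41.80390871] [-0.10924646  0.91315476 -1.52359652] [-0.0459841   0.01874747 -0.00577999]
wrist ball-tcp 9142 [ 0.7 -1.4 10.2] 0.37
wrist case 7420 [ 590.  -237.8] 1.22
scene ball-tcp 100 [-1.8  0.3 10.6] 1.33
scene case 123 [ 589.7 -234.2] 1.3
```

View pics/p5.png

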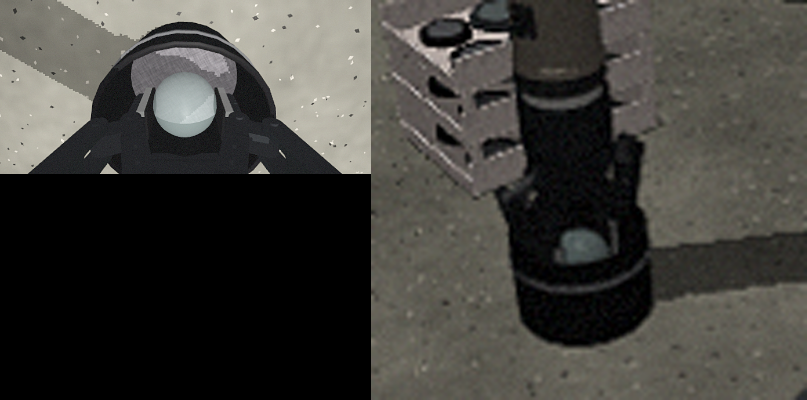

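The fingers' outer knuckles (in the scene half, flaring at (510,195) and (625,160)) reach the case rim before the ball reaches the floor. I measure their outline against the rim.

```bash
python3 - <<'E'
from h import *
st=robot.read_state();tp=np.array(st['tool_pos'])
for n in ['wrist','scene','top']:
    c=imaging.camera(n);X=cloud(c,st).reshape(-1,3);X=X[np.isfinite(X[:,0])]-tp
    m=(abs(X[:,0])<85)&(abs(X[:,1])<48);X=X[m]
    print(n)
    for z in range(44,120,5):
        p=X[(X[:,2]>z)&(X[:,2]<=z+5)]
        if len(p)>3: print(z,len(p),'x',np.percentile(p[:,0],[1,99]).round(0),'y',np.percentile(p[:,1],[1,99]).round(0), 'outer y', np.median(p[abs(p[:,0])>45][:,1]).round(0) if (abs(p[:,0])>45).any() else '')
E
```

```text
wrist
44 1637 x [-53.  54.] y [-32.  47.] outer y 11.0
49 2150 x [-55.  56.] y [-12.  13.] outer y 11.0
54 5780 x [-55.  57.] y [-12.  12.] outer y -0.0
59 2524 x [-57.  59.] y [-13.  12.] outer y 7.0
64 2723 x [-58.  60.] y [-11.  17.] outer y 10.0
69 4144 x [-59.  61.] y [-1. 17.] outer y 11.0
74 5293 x [-60.  62.] y [ 1. 17.] outer y 10.0
79 5504 x [-62.  63.] y [ 6. 17.] outer y 11.0
84 2190 x [-62.  64.] y [10. 17.] outer y 11.0
89 49 x [-16.  23.] y [17. 19.] outer y 
scene
44 35 x [-54.  59.] y [-27.  27.] outer y 11.0
49 40 x [-56.  55.] y [-12.  18.] outer y 11.0
54 50 x [-55.  55.] y [-10.  17.] outer y 9.0
59 27 x [-59.  58.] y [-10.  17.] outer y 11.0
64 38 x [-62.  58.] y [-12.  21.] outer y 11.0
69 49 x [-56.  61.] y [-15.  21.] outer y 11.0
74 54 x [-61.  62.] y [-14.  20.] outer y 9.0
79 46 x [-62.  64.] y [-9. 20.] outer y 11.0
84 37 x [-67.  65.] y [-6. 20.] outer y 10.0
89 45 x [-65.  65.] y [-9. 21.] outer y 11.0
94 54 x [-67.  67.] y [-1. 23.] outer y 11.0
99 78 x [-65.  67.] y [-8. 22.] outer y 7.0
104 86 x [-61.  65.] y [-8. 21.] outer y 2.0
109 32 x [-45.  42.] y [-6. 15.] outer y 10.0
114 16 x [13. 38.] y [-2. 14.] outer y 
119 12 x [24. 39.] y [-5. 12.] outer y 
top
44 4 x [45. 53.] y [17. 34.] outer y 24.0
```

The knuckle flanks limit the depth, so what matters now is exact centring and how close to the fingertips the ball sits. I measure the tips and flanks relative to the ball and rim using the wrist camera alone, so its offset cancels.

```bash
python3 - <<'E'
from h import *
st=robot.read_state();tp=np.array(st['tool_pos'])
c=imaging.camera('wrist');X=cloud(c,st);np.save('X6.npy',X);save(c,'w6')
F=X.reshape(-1,3)-tp;F=F[np.isfinite(F[:,0])]
for s in (-1,1):
    p=F[(F[:,0]*s>22)&(F[:,0]*s<62)&(abs(F[:,1])<16)&(F[:,2]>-10)&(F[:,2]<70)]
    for z in range(-10,70,5):
        q=p[(p[:,2]>=z)&(p[:,2]<z+5)]
        if len(q)>5: print(s,z,len(q),'|x|',np.percentile(q[:,0]*s,[1,50,99]).round(1),'y',np.percentile(q[:,1],[1,99]).round(1))
# rim inner edge: points at z 80..90 world
P=X.reshape(-1,3);P=P[np.isfinite(P[:,0])]
r=np.hypot(P[:,0]-590,P[:,1]+236);ang=np.degrees(np.arctan2(P[:,1]+236,P[:,0]-590))
m=(P[:,2]>83)&(P[:,2]<90)&(r>50)&(r<64)
for a in range(-180,180,20):
    q=r[m&(ang>=a)&(ang<a+20)]
    if len(q)>20: print('rim',a,len(q),np.percentile(q,[2,50,98]).round(1))
E
```

```text
-1 -10 200 |x| [51.1 53.7 54.8] y [-15.7  15.6]
-1 -5 195 |x| [51.2 53.8 54.6] y [-15.8  15.3]
-1 0 229 |x| [23.3 53.3 54.4] y [-15.7  15.7]
-1 5 348 |x| [23.3 52.9 54.3] y [-15.4  15.5]
-1 10 461 |x| [22.7 52.3 54.3] y [-15.2  15.2]
-1 15 546 |x| [22.1 36.1 54.5] y [-13.   15.1]
-1 20 546 |x| [23.2 35.6 54.5] y [-10.6  15.5]
-1 25 538 |x| [23.2 34.2 54.4] y [-10.5  15.5]
-1 30 477 |x| [23.2 29.6 54.1] y [-11.1  15.5]
-1 35 630 |x| [23.2 24.9 54. ] y [-11.   15.7]
-1 40 483 |x| [24.9 43.9 56.2] y [-1.1 15.6]
-1 45 682 |x| [24.6 35.2 53.5] y [ 5.7 13.4]
-1 50 1406 |x| [23.1 39.1 55.2] y [-11.7  13.5]
-1 55 2650 |x| [23.1 44.7 56.3] y [-11.7  12.3]
-1 60 1184 |x| [27.  48.7 57.7] y [-12.1  12.4]
-1 65 1017 |x| [23.2 49.2 59. ] y [-10.1  16. ]
1 -10 190 |x| [52.2 54.8 55.7] y [-15.9  15.8]
1 -5 202 |x| [52.4 54.9 55.7] y [-15.7  15.1]
1 0 243 |x| [25.  54.8 55.8] y [-15.8  14.7]
1 5 348 |x| [24.9 54.2 55.8] y [-15.7  15. ]
1 10 482 |x| [22.5 53.5 55.8] y [-15.3  14.9]
1 15 583 |x| [22.3 35.8 55.9] y [-14.   14.5]
1 20 587 |x| [22.1 35.4 56. ] y [-11.   14.8]
1 25 527 |x| [24.7 35.5 56. ] y [-11.   14.9]
1 30 462 |x| [24.5 30.6 55.5] y [-11.4  15.6]
1 35 590 |x| [24.6 26.3 54.8] y [-11.5  15.4]
1 40 545 |x| [26.2 52.5 57.9] y [-1.4 15.9]
1 45 698 |x| [25.7 36.9 55.2] y [ 5.3 12.8]
1 50 1474 |x| [24.6 40.7 57.2] y [-12.4  12.6]
1 55 2626 |x| [24.1 46.3 57.8] y [-12.4  11.5]
1 60 1190 |x| [25.  50.3 59.4] y [-12.8  14.5]
1 65 1149 |x| [22.5 50.1 61. ] y [-10.4  16. ]
rim -160 292 [54.9 56.8 59.4]
rim -40 273 [55.2 56.9 59.7]
rim 0 351 [50.4 55.7 58. ]
rim 20 585 [53.7 55.6 57.5]
rim 40 639 [53.5 55.5 57.3]
rim 60 746 [53.  55.1 56.9]
rim 80 765 [52.9 55.1 56.8]
rim 100 734 [53.  55.1 56.9]
rim 120 647 [53.5 55.4 57.2]
rim 140 585 [53.7 55.7 57.6]
rim 160 315 [50.6 55.5 57.8]
```

```bash
python3 - <<'E'
from h import *
X=np.load('X6.npy');st=robot.read_state();tp=np.array(st['tool_pos']);F=X-tp
for s in (-1,1):
    for lo,hi in ((22,24.5),(25.5,28),(28,31),(31,34),(34,37),(37,41)):
        m=(F[...,0]*s>lo+.75*s)&(F[...,0]*s<hi+.75*s)&(abs(F[...,1])<13)&(F[...,2]>-25)&(F[...,2]<60)
        z=F[...,2][m];h=np.histogram(z,np.arange(-25,61,5))[0];print(s,lo,hi,h.tolist())
c=cv2.imread('pics/w6.png')
cv2.imwrite('pics/w6c.png',cv2.resize(c[190:340,200:440],None,fx=3,fy=3,interpolation=cv2.INTER_CUBIC)*1)
# project known heights on pad plane x=+24.7,y=+11 into the picture for reading
cam=imaging.camera('wrist');T=pose(cam,st)
for z in (-5,0,5,10,15,20):
    P=np.array([[24.9,11,z]])+tp;q=(np.linalg.inv(T)@np.r_[P[0],1])[:3]
    uv=cv2.projectPoints(q[None],np.zeros(3),np.zeros(3),np.array(cam['intrinsics']),np.array(cam['distortion']))[0].ravel();print(z,((uv-[200,190])*3).round())
E
```

```text
-1 22 24.5 [0, 0, 0, 0, 0, 10, 29, 58, 150, 135, 127, 132, 150, 0, 0, 29, 56]
-1 25.5 28 [0, 0, 0, 0, 0, 4, 24, 32, 35, 39, 42, 49, 150, 78, 65, 71, 76]
-1 28 31 [0, 0, 0, 0, 0, 3, 30, 33, 35, 43, 44, 50, 60, 55, 88, 91, 95]
-1 31 34 [0, 0, 0, 0, 0, 0, 5, 20, 19, 23, 21, 17, 1, 28, 87, 90, 92]
-1 34 37 [0, 0, 0, 0, 0, 0, 13, 38, 41, 46, 51, 39, 0, 32, 79, 91, 15]
-1 37 41 [0, 0, 0, 0, 0, 0, 0, 8, 14, 11, 17, 10, 0, 28, 87, 371, 181]
1 22 24.5 [0, 0, 0, 0, 0, 10, 25, 65, 156, 120, 115, 128, 155, 1, 1, 34, 50]
1 25.5 28 [0, 0, 0, 0, 0, 5, 24, 29, 34, 39, 38, 46, 121, 71, 66, 77, 68]
1 28 31 [0, 0, 0, 0, 0, 4, 30, 36, 44, 46, 51, 50, 53, 51, 108, 91, 90]
1 31 34 [0, 0, 0, 0, 0, 0, 6, 20, 16, 22, 24, 20, 2, 32, 102, 97, 93]
1 34 37 [0, 0, 0, 0, 0, 0, 13, 36, 37, 50, 49, 35, 0, 40, 72, 86, 23]
1 37 41 [0, 0, 0, 0, 0, 0, 0, 7, 8, 12, 14, 7, 0, 25, 83, 411, 156]
-5 [503. 146.]
0 [507. 159.]
5 [512. 174.]
10 [517. 189.]
15 [522. 205.]
20 [528. 222.]
```

View pics/w6c.png

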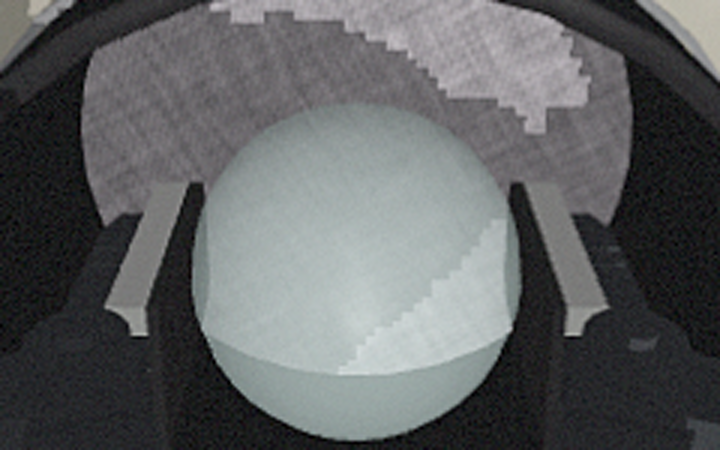

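The pads grip the ball about 6 mm above their tips. Depth is limited by the knuckle flanks on the rim, so the ball must be regripped at the very tips, about 11–12 mm lower in the hand. I set it back on the cradle along the same path and regrip with TCP z ≈ 196.5.

Request:
drive_tool([
  {"tx": 0,"ty": 0,"tz": 0.6,"ax": 0,"ay": 0,"az": 0},
  {"tx": 0,"ty": 0,"tz": 0.9,"ax": 0,"ay": 0,"az": 0},
  {"tx": 0,"ty": 0,"tz": 1,"ax": 0,"ay": 0,"az": 0},
  {"tx": 0,"ty": 0,"tz": 1,"ax": 0,"ay": 0,"az": 0},
  {"tx": -0.02,"ty": 0.07,"tz": 1,"ax": 0,"ay": 0,"az": 0},
  {"tx": -0.2,"ty": 0.5,"tz": 1,"ax": 0,"ay": 0,"az": 0},
  {"tx": -0.3,"ty": 0.9,"tz": 1,"ax": 0,"ay": 0,"az": 0},
  {"tx": -0.3,"ty": 0.9,"tz": 1,"ax": 0,"ay": 0,"az": 0},
  {"tx": -0.3,"ty": 0.9,"tz": 0.6,"ax": 0,"ay": 0,"az": 0},
  {"tx": -0.3,"ty": 1,"tz": 0,"ax": 0,"ay": 0,"az": 0},
  {"tx": -0.3,"ty": 1,"tz": 0,"ax": 0,"ay": 0,"az": 0},
  {"tx": -0.3,"ty": 1,"tz": 0,"ax": 0,"ay": 0,"az": 0},
])

```text
clock: 14.8
tool_pos: [538.7, -78.2, 244.9]
ee_rot: [179.9, -0.0, 89.5]
ft_force: [0.2, 0.6, -0.9]
width: 48.3
finger_force: 30.5
```

Request:
drive_tool([
  {"tx": -0.3,"ty": 1,"tz": 0,"ax": 0,"ay": 0,"az": 0},
  {"tx": -0.3,"ty": 1,"tz": 0,"ax": 0,"ay": 0,"az": 0},
  {"tx": -0.3,"ty": 1,"tz": 0,"ax": 0,"ay": 0,"az": 0},
  {"tx": -0.3,"ty": 1,"tz": 0,"ax": 0,"ay": 0,"az": 0},
  {"tx": -0.3,"ty": 1,"tz": 0,"ax": 0,"ay": 0,"az": 0},
  {"tx": -0.3,"ty": 1,"tz": 0,"ax": 0,"ay": 0,"az": 0},
  {"tx": -0.3,"ty": 1,"tz": 0,"ax": 0,"ay": 0,"az": 0},
  {"tx": -0.3,"ty": 0.5,"tz": 0,"ax": 0,"ay": 0,"az": 0},
  {"tx": -0.1,"ty": 0.2,"tz": -0.6,"ax": 0,"ay": 0,"az": 0},
  {"tx": 0,"ty": 0,"tz": -0.6,"ax": 0,"ay": 0,"az": 0},
  {"tx": 0,"ty": 0,"tz": -0.4,"ax": 0,"ay": 0,"az": 0},
  {"tx": 0,"ty": 0,"tz": 0,"ax": 0,"ay": 0,"az": 0},
])

```text
clock: 16.3
tool_pos: [476.0, 112.8, 202.6]
ee_rot: [-179.9, 0.1, 89.5]
ft_force: [0.4, 0.6, -2.4]
width: 48.1
finger_force: 30.5
```

Request:
drive_tool([
  {"tx": 0.02,"ty": 0.54,"tz": 0,"ax": 0,"ay": 0,"az": 0},
  {"tx": 0.01,"ty": 0.5,"tz": 0,"ax": 0,"ay": 0,"az": 0},
  {"tx": 0,"ty": 0,"tz": 0,"ax": 0,"ay": 0,"az": 0},
  {"tx": 0,"ty": 0,"tz": -0.4,"ax": 0,"ay": 0,"az": 0},
  {"tx": 0,"ty": 0,"tz": -0.2,"ax": 0,"ay": 0,"az": 0},
  {"tx": 0,"ty": 0,"tz": -0.08,"ax": 0,"ay": 0,"az": 0},
  {"tx": 0,"ty": 0,"tz": 0,"ax": 0,"ay": 0,"az": 0},
  {"tx": 0,"ty": 0,"tz": 0,"ax": 0,"ay": 0,"az": 0},
])

```text
clock: 17.3
tool_pos: [477.5, 139.9, 187.0]
ee_rot: [180.0, -0.0, 89.6]
ft_force: [0.7, -0.0, -2.5]
width: 48.4
finger_force: 30.5
```

Request:
drive_tool([
  {"tx": 0,"ty": -0.02,"tz": -0.04,"ax": 0,"ay": 0,"az": 0},
  {"tx": 0,"ty": 0,"tz": -0.02,"ax": 0,"ay": 0,"az": 0},
  {"tx": 0,"ty": 0,"tz": 0,"ax": 0,"ay": 0,"az": 0},
])

```text
clock: 17.68
tool_pos: [477.3, 139.4, 185.4]
ee_rot: [180.0, -0.0, 89.6]
ft_force: [-0.1, 0.3, -1.4]
width: 48.3
finger_force: 30.5
```

Request:
drive_tool([
  {"tx": 0,"ty": 0,"tz": -0.03,"ax": 0,"ay": 0,"az": 0},
  {"tx": 0,"ty": 0,"tz": 0,"ax": 0,"ay": 0,"az": 0},
])

```text
clock: 17.92
tool_pos: [477.5, 139.4, 185.0]
ee_rot: [180.0, -0.0, 89.6]
ft_force: [-1.6, -1.1, 2.2]
width: 48.2
finger_force: 30.9
```

Request:
drive_tool([
  {"tx": 0,"ty": 0,"tz": 0,"ax": 0,"ay": 0,"az": 0},
  {"tx": 0,"ty": 0,"tz": 0,"ax": 0,"ay": 0,"az": 0},
  {"tx": 0,"ty": 0,"tz": 0,"ax": 0,"ay": 0,"az": 0},
  {"tx": 0,"ty": -0.02,"tz": 0.26,"ax": 0,"ay": 0,"az": 0},
  {"tx": 0,"ty": 0,"tz": 0.2,"ax": 0,"ay": 0,"az": 0},
  {"tx": 0,"ty": 0,"tz": 0,"ax": 0,"ay": 0,"az": 0},
], fingers=66)

```text
clock: 18.68
tool_pos: [477.8, 139.1, 196.8]
ee_rot: [179.9, -0.0, 89.6]
ft_force: [1.2, -0.3, -0.1]
width: 66.1
finger_force: 0.0
```

Request:
drive_tool([
  {"tx": 0,"ty": 0,"tz": 0,"ax": 0,"ay": 0,"az": 0},
  {"tx": 0,"ty": 0,"tz": 0,"ax": 0,"ay": 0,"az": 0},
  {"tx": 0,"ty": 0,"tz": 0,"ax": 0,"ay": 0,"az": 0},
  {"tx": 0,"ty": 0,"tz": 0,"ax": 0,"ay": 0,"az": 0},
], fingers=42, squeeze=30)

```text
clock: 19.18
tool_pos: [477.1, 139.0, 196.5]
ee_rot: [-180.0, -0.0, 89.6]
ft_force: [-2.3, -0.6, 6.4]
width: 47.1
finger_force: 30.1
```

The width is 1.2 mm less, so the tips sit about 5 mm above the equator as planned. Test lift.

Request:
drive_tool([
  {"tx": 0,"ty": 0,"tz": 0.1,"ax": 0,"ay": 0,"az": 0},
  {"tx": 0,"ty": 0,"tz": 0.3,"ax": 0,"ay": 0,"az": 0},
  {"tx": 0,"ty": 0,"tz": 0.4,"ax": 0,"ay": 0,"az": 0},
  {"tx": 0,"ty": 0,"tz": 0,"ax": 0,"ay": 0,"az": 0},
])

```text
clock: 19.68
tool_pos: [478.1, 139.2, 217.2]
ee_rot: [179.9, -0.1, 89.6]
ft_force: [-0.1, 0.6, -1.7]
width: 47.1
finger_force: 30.9
```

```bash
cat > m.py <<'E'
from h import *
from scipy.optimize import least_squares
st=robot.read_state();tp=np.array(st['tool_pos']);print(tp.round(1),np.round(st['ft_force'],1),round(st['width'],1),round(st['finger_force'],1))
c=imaging.camera('wrist');X=cloud(c,st);np.save('X7.npy',X);f=X.reshape(-1,3);f=f[np.isfinite(f[:,0])]
p=f[(abs(f[:,0]-tp[0])<19)&(abs(f[:,1]-tp[1])<32)&(f[:,2]>tp[2]-24)&(f[:,2]<tp[2]+30)]
r=least_squares(lambda q:np.linalg.norm(p-q[:3],axis=1)-25,[*tp[:2],tp[2]],loss='soft_l1');print('ball-tcp',len(p),(r.x-tp).round(1),np.abs(r.fun).mean().round(2))
if tp[1]<-150:
    p=f[(np.hypot(f[:,0]-589,f[:,1]+236)<75)&(np.hypot(f[:,0]-589,f[:,1]+236)>50)&(f[:,2]>80)&(f[:,2]<92)]
    r=least_squares(lambda q:np.hypot(*(p[:,:2]-q).T)-57,[589,-236],loss='soft_l1',f_scale=1.5);print('case-tcp',len(p),(r.x-tp[:2]).round(1),np.abs(r.fun).mean().round(2))
F=f-tp
for a in (20,25,55):
    q=F[(abs(F[:,1])<12)&(F[:,2]>a)&(F[:,2]<a+6)&(abs(F[:,0])<66)];q=q if a==55 else q[abs(q[:,0])<45]
    if len(q)>20: print('finger mid x at',a,round(np.percentile(q[:,0],99),1),round(np.percentile(q[:,0],1),1))
E
python3 m.py
```

```text
[478.1 139.2 217.2] [-0.1  0.6 -1.7] 47.1 30.9
ball-tcp 7536 [ 0.7 -1.4 -1.6] 0.37
finger mid x at 20 36.2 -34.8
finger mid x at 25 37.2 -36.1
finger mid x at 55 56.7 -55.7
```

Request:
drive_tool([
  {"tx": 0,"ty": 0,"tz": 0.5,"ax": 0,"ay": 0,"az": 0},
  {"tx": 0.08,"ty": -0.3,"tz": 0.5,"ax": 0,"ay": 0,"az": 0},
  {"tx": 0.2,"ty": -0.7,"tz": 0,"ax": 0,"ay": 0,"az": 0},
  {"tx": 0.3,"ty": -1,"tz": 0,"ax": 0,"ay": 0,"az": 0},
  {"tx": 0.3,"ty": -1,"tz": 0,"ax": 0,"ay": 0,"az": 0},
  {"tx": 0.3,"ty": -1,"tz": 0,"ax": 0,"ay": 0,"az": 0},
  {"tx": 0.3,"ty": -1,"tz": 0,"ax": 0,"ay": 0,"az": 0},
  {"tx": 0.3,"ty": -1,"tz": 0,"ax": 0,"ay": 0,"az": 0},
  {"tx": 0.3,"ty": -1,"tz": 0,"ax": 0,"ay": 0,"az": 0},
  {"tx": 0.3,"ty": -1,"tz": 0,"ax": 0,"ay": 0,"az": 0},
  {"tx": 0.3,"ty": -1,"tz": 0,"ax": 0,"ay": 0,"az": 0},
  {"tx": 0.3,"ty": -1,"tz": 0,"ax": 0,"ay": 0,"az": 0},
])

```text
clock: 21.22
tool_pos: [552.2, -112.5, 242.1]
ee_rot: [179.9, 0.0, 89.6]
ft_force: [1.2, 0.0, -1.7]
width: 47.3
finger_force: 31.1
```

Request:
drive_tool([
  {"tx": 0.3,"ty": -1,"tz": 0,"ax": 0,"ay": 0,"az": 0},
  {"tx": 0.3,"ty": -1,"tz": 0,"ax": 0,"ay": 0,"az": 0},
  {"tx": 0.3,"ty": -1,"tz": 0,"ax": 0,"ay": 0,"az": 0},
  {"tx": 0.3,"ty": -1,"tz": -0.2,"ax": 0,"ay": 0,"az": 0},
  {"tx": 0.3,"ty": -0.7,"tz": -0.6,"ax": 0,"ay": 0,"az": 0},
  {"tx": 0,"ty": -0.3,"tz": -0.8,"ax": 0,"ay": 0,"az": 0},
  {"tx": 0,"ty": 0,"tz": -0.8,"ax": 0,"ay": 0,"az": 0},
  {"tx": 0,"ty": 0,"tz": -0.8,"ax": 0,"ay": 0,"az": 0},
  {"tx": 0,"ty": 0,"tz": -0.8,"ax": 0,"ay": 0,"az": 0},
  {"tx": 0,"ty": 0,"tz": -0.6,"ax": 0,"ay": 0,"az": 0},
  {"tx": 0,"ty": 0,"tz": -0.4,"ax": 0,"ay": 0,"az": 0},
  {"tx": 0,"ty": 0,"tz": 0,"ax": 0,"ay": 0,"az": 0},
])

```text
clock: 22.72
tool_pos: [589.0, -235.8, 115.4]
ee_rot: [-179.9, -0.0, 89.6]
ft_force: [-0.1, -0.7, -2.6]
width: 47.0
finger_force: 31.1
```

```bash
python3 m.py
```

```text
[ 589.  -235.8  115.4] [-0.1 -0.7 -2.6] 47.0 31.1
ball-tcp 7534 [ 0.7 -1.4 -1.7] 0.38
case-tcp 3931 [ 1.  -1.8] 1.18
finger mid x at 20 36.2 -35.0
finger mid x at 25 37.3 -36.1
finger mid x at 55 57.0 -55.3
```

Centred to within 0.5 mm. Lowering slowly.

Request:
drive_tool([
  {"tx": 0.01,"ty": -0.02,"tz": -0.5,"ax": 0,"ay": 0,"az": 0},
  {"tx": 0,"ty": 0,"tz": -0.5,"ax": 0,"ay": 0,"az": 0},
  {"tx": 0,"ty": 0,"tz": -0.5,"ax": 0,"ay": 0,"az": 0},
  {"tx": 0,"ty": 0,"tz": -0.5,"ax": 0,"ay": 0,"az": 0},
  {"tx": 0,"ty": 0,"tz": -0.5,"ax": 0,"ay": 0,"az": 0},
  {"tx": 0,"ty": 0,"tz": -0.4,"ax": 0,"ay": 0,"az": 0},
  {"tx": 0,"ty": 0,"tz": -0.15,"ax": 0,"ay": 0,"az": 0},
  {"tx": 0,"ty": 0,"tz": 0,"ax": 0,"ay": 0,"az": 0},
])

```text
clock: 23.78
tool_pos: [589.5, -236.6, 39.7]
ee_rot: [-180.0, -0.0, 89.6]
ft_force: [-0.2, -0.7, -1.9]
width: 47.3
finger_force: 31.1
```

Request:
drive_tool([
  {"tx": 0,"ty": 0,"tz": -0.1,"ax": 0,"ay": 0,"az": 0},
  {"tx": 0,"ty": 0,"tz": 0,"ax": 0,"ay": 0,"az": 0},
])

```text
clock: 24.02
tool_pos: [589.7, -236.6, 37.5]
ee_rot: [180.0, -0.0, 89.6]
ft_force: [-0.8, -0.3, -1.1]
width: 46.9
finger_force: 31.1
```

Request:
drive_tool([
  {"tx": 0,"ty": 0,"tz": -0.08,"ax": 0,"ay": 0,"az": 0},
  {"tx": 0,"ty": 0,"tz": 0,"ax": 0,"ay": 0,"az": 0},
])

```text
clock: 24.28
tool_pos: [590.1, -236.7, 36.6]
ee_rot: [179.9, -0.0, 89.6]
ft_force: [-2.4, 0.8, 5.0]
width: 47.0
finger_force: 31.0
```

Request:
drive_tool([
  {"tx": 0,"ty": 0,"tz": -0.04,"ax": 0,"ay": 0,"az": 0},
  {"tx": 0,"ty": 0,"tz": 0,"ax": 0,"ay": 0,"az": 0},
])

```text
clock: 24.52
tool_pos: [590.8, -236.8, 36.4]
ee_rot: [179.8, -0.0, 89.6]
ft_force: [-2.5, 2.3, 9.2]
width: 47.0
finger_force: 34.0
```

Both knuckles touch the rim together at TCP z ≈ 36.5, with the ball still about 5–6 mm off the floor. Tilting the hand about 9° with a 15 mm shift to -x puts the +x knuckle inside the mouth and the -x knuckle over the rim. I lift a little, tilt about the TCP (roughly the ball's centre), and go down again.

Request:
drive_tool([
  {"tx": 0,"ty": 0,"tz": 0.4,"ax": 0,"ay": 0,"az": 0},
  {"tx": -0.2,"ty": 0,"tz": 0.25,"ax": 0,"ay": 0.3,"az": 0},
  {"tx": -0.2,"ty": 0,"tz": 0,"ax": 0,"ay": 0.3,"az": 0},
  {"tx": -0.23,"ty": 0,"tz": 0,"ax": 0,"ay": 0.3,"az": 0},
  {"tx": 0,"ty": 0,"tz": -0.2,"ax": 0,"ay": 0,"az": 0},
  {"tx": 0,"ty": 0,"tz": -0.15,"ax": 0,"ay": 0,"az": 0},
  {"tx": 0,"ty": 0,"tz": 0,"ax": 0,"ay": 0,"az": 0},
])

```text
clock: 25.4
tool_pos: [573.1, -236.5, 41.4]
ee_rot: [-171.0, 0.0, 89.5]
ft_force: [0.3, -0.1, -1.2]
width: 46.8
finger_force: 33.5
```

Request:
drive_tool([
  {"tx": 0,"ty": 0,"tz": -0.1,"ax": 0,"ay": 0,"az": 0},
  {"tx": 0,"ty": 0,"tz": -0.1,"ax": 0,"ay": 0,"az": 0},
  {"tx": 0,"ty": 0,"tz": -0.04,"ax": 0,"ay": 0,"az": 0},
  {"tx": 0,"ty": 0,"tz": 0,"ax": 0,"ay": 0,"az": 0},
])

```text
clock: 25.9
tool_pos: [573.8, -236.5, 35.8]
ee_rot: [-171.0, 0.1, 89.6]
ft_force: [0.6, 0.1, -1.5]
width: 46.7
finger_force: 33.5
```

Request:
drive_tool([
  {"tx": 0,"ty": 0,"tz": -0.05,"ax": 0,"ay": 0,"az": 0},
  {"tx": 0,"ty": 0,"tz": 0,"ax": 0,"ay": 0,"az": 0},
])

```text
clock: 26.15
tool_pos: [573.9, -236.6, 34.6]
ee_rot: [-171.0, 0.1, 89.6]
ft_force: [-0.1, 1.1, -1.4]
width: 47.0
finger_force: 33.5
```

Now free at 34.6, past the old limit. Continuing in 1 mm steps.

Request:
drive_tool([
  {"tx": 0,"ty": 0,"tz": -0.06,"ax": 0,"ay": 0,"az": 0},
  {"tx": 0,"ty": 0,"tz": 0,"ax": 0,"ay": 0,"az": 0},
])

```text
clock: 26.4
tool_pos: [574.3, -236.8, 33.8]
ee_rot: [-171.1, 0.1, 89.6]
ft_force: [0.1, 1.0, 4.0]
width: 47.0
finger_force: 35.6
```

Request:
drive_tool([
  {"tx": 0,"ty": 0,"tz": -0.03,"ax": 0,"ay": 0,"az": 0},
  {"tx": 0,"ty": 0,"tz": 0,"ax": 0,"ay": 0,"az": 0},
])

```text
clock: 26.65
tool_pos: [574.6, -236.9, 33.6]
ee_rot: [-171.1, 0.1, 89.6]
ft_force: [1.1, -0.1, 6.9]
width: 46.9
finger_force: 36.6
```

Resting contact; the ball is at most about 2–3 mm above the floor, which means under 0.25 m/s. Unload slightly and open a little.

Request:
drive_tool([
  {"tx": -0.03,"ty": 0,"tz": 0.02,"ax": 0,"ay": 0,"az": 0},
  {"tx": 0,"ty": 0,"tz": 0,"ax": 0,"ay": 0,"az": 0},
  {"tx": 0,"ty": 0,"tz": 0,"ax": 0,"ay": 0,"az": 0},
], fingers=52)

```text
clock: 27.02
tool_pos: [575.0, -236.9, 34.1]
ee_rot: [-171.2, 0.1, 89.6]
ft_force: [1.8, 0.8, 6.1]
width: 51.8
finger_force: 2.8
```

```bash
python3 - <<'E'
from h import *
from scipy.optimize import least_squares
st=robot.read_state();tp=np.array(st['tool_pos']);print(st['clock'],tp,st['ft_force'],st['width'],st['finger_force'])
c=imaging.camera('wrist');X=cloud(c,st).reshape(-1,3);f=X[np.isfinite(X[:,0])]
p=f[(np.hypot(f[:,0]-tp[0],f[:,1]-tp[1])<32)&(abs(f[:,0]-tp[0])<19)&(f[:,2]>15)&(f[:,2]<62)]
r=least_squares(lambda q:np.linalg.norm(p-q[:3],axis=1)-25,[*tp[:2],31],loss='soft_l1');print('ball',len(p),r.x.round(1),(r.x-tp).round(1),np.abs(r.fun).mean())
E
```

```text
27.025 [ 575.02642614 -236.93763103   34.13202725] [1.76846096 0.76940428 6.05692027] 51.836920385976356 2.7972400677390397
ball 7116 [ 575.9 -238.2   29.2] [ 0.9 -1.3 -4.9] 0.38117298132689026
```

The ball is on the floor (wrist z 29.2, which is 30.9 after the known 1.7 mm bias) and its offset from the TCP shows a 3 mm descent. I lift straight up, untilt once clear, and go back to the stand.

Request:
drive_tool([
  {"tx": 0,"ty": 0,"tz": 0.2,"ax": 0,"ay": 0,"az": 0},
  {"tx": 0,"ty": 0,"tz": 0.4,"ax": 0,"ay": 0,"az": 0},
  {"tx": 0,"ty": 0,"tz": 0.8,"ax": 0,"ay": 0,"az": 0},
  {"tx": 0,"ty": 0,"tz": 1,"ax": 0,"ay": 0,"az": 0},
  {"tx": 0,"ty": 0,"tz": 1,"ax": 0,"ay": -0.3,"az": 0},
  {"tx": 0,"ty": 0,"tz": 1,"ax": 0,"ay": -0.3,"az": 0},
  {"tx": 0,"ty": 0,"tz": 1,"ax": 0,"ay": -0.3,"az": 0},
  {"tx": -0.2,"ty": 0.5,"tz": 1,"ax": 0,"ay": 0,"az": 0},
])

```text
clock: 28.08
tool_pos: [566.5, -225.9, 195.2]
ee_rot: [179.9, 0.0, 89.4]
ft_force: [0.8, 0.8, 0.1]
width: 51.9
finger_force: 0.0
```

```bash
python3 - <<'E'
from h import *
from scipy.optimize import least_squares
st=robot.read_state();tp=np.array(st['tool_pos']);print(st['clock'],tp)
c=imaging.camera('wrist');X=cloud(c,st).reshape(-1,3);f=X[np.isfinite(X[:,0])]
p=f[(np.hypot(f[:,0]-576,f[:,1]+238)<26)&(f[:,2]>12)&(f[:,2]<62)]
r=least_squares(lambda q:np.linalg.norm(p-q[:3],axis=1)-25,[576,-238,31],loss='soft_l1');print('ball',len(p),r.x.round(1),np.abs(r.fun).mean())
p=f[(np.hypot(f[:,0]-589,f[:,1]+236)<75)&(np.hypot(f[:,0]-589,f[:,1]+236)>50)&(f[:,2]>80)&(f[:,2]<92)]
r=least_squares(lambda q:np.hypot(*(p[:,:2]-q).T)-57,[589,-236],loss='soft_l1',f_scale=1.5);print('case',len(p),r.x.round(1))
E
```

```text
28.075 [ 566.53732386 -225.85812122  195.231752  ]
ball 2021 [ 575.1 -238.7   29.3] 0.38131426439768706
case 2262 [ 589.9 -237.3]
```

Request:
drive_tool([
  {"tx": -0.24,"ty": 0.9,"tz": 0.5,"ax": 0,"ay": 0,"az": 0},
  {"tx": -0.24,"ty": 1,"tz": 0.5,"ax": 0,"ay": 0,"az": 0},
  {"tx": -0.24,"ty": 1,"tz": 0.5,"ax": 0,"ay": 0,"az": 0},
  {"tx": -0.24,"ty": 1,"tz": 0.5,"ax": 0,"ay": 0,"az": 0},
  {"tx": -0.24,"ty": 1,"tz": 0.5,"ax": 0,"ay": 0,"az": 0},
  {"tx": -0.24,"ty": 1,"tz": 0.5,"ax": 0,"ay": 0,"az": 0},
  {"tx": -0.24,"ty": 1,"tz": 0.4,"ax": 0,"ay": 0,"az": 0},
  {"tx": -0.24,"ty": 1,"tz": 0,"ax": 0,"ay": 0,"az": 0},
  {"tx": -0.24,"ty": 1,"tz": 0,"ax": 0,"ay": 0,"az": 0},
  {"tx": -0.24,"ty": 1,"tz": 0,"ax": 0,"ay": 0,"az": 0},
  {"tx": -0.24,"ty": 1,"tz": 0,"ax": 0,"ay": 0,"az": 0},
  {"tx": -0.24,"ty": 1,"tz": 0,"ax": 0,"ay": 0,"az": 0},
], fingers=85)

```text
clock: 29.62
tool_pos: [495.7, 73.6, 278.4]
ee_rot: [180.0, -0.0, 89.5]
ft_force: [0.3, 0.6, -0.7]
width: 85.4
finger_force: 0.0
```

Request:
drive_tool([
  {"tx": -0.24,"ty": 0.9,"tz": 0,"ax": 0,"ay": 0,"az": 0},
  {"tx": -0.24,"ty": 0.6,"tz": 0,"ax": 0,"ay": 0,"az": 0},
  {"tx": -0.2,"ty": 0.4,"tz": 0,"ax": 0,"ay": 0,"az": 0},
  {"tx": 0,"ty": 0,"tz": 0,"ax": 0,"ay": 0,"az": 0},
])

```text
clock: 30.12
tool_pos: [478.8, 121.2, 278.1]
ee_rot: [180.0, -0.0, 89.6]
ft_force: [-0.5, -0.7, 0.4]
width: 85.1
finger_force: 0.0
```

```bash
python3 - <<'E'
from h import *
st=robot.read_state();tp=np.array(st['tool_pos']);print(st['clock'],tp.round(1),np.round(st['ee_rot'],1),st['width'])
c=imaging.camera('wrist');X=cloud(c,st);np.save('X8.npy',X);save(c,'w8')
T=pose(c,st)
def pj(P):
    q=(np.linalg.inv(T)@np.r_[P,1])[:3];return cv2.projectPoints(q[None],np.zeros(3),np.zeros(3),np.array(c['intrinsics']),np.array(c['distortion']))[0].ravel()
u,v=pj(np.array([477.5,137.7,160]));u,v=int(u),int(v);print(u,v)
save(c,'w8c',(max(u-90,0),max(v-75,0),u+90,v+75),4)
f=X.reshape(-1,3);f=f[np.isfinite(f[:,0])]
p=f[(np.hypot(f[:,0]-477.5,f[:,1]-137.7)<30)]
for a,b in ((172,182),(164,172),(150,163),(122,150),(96,120)):
    q=p[(p[:,2]>a)&(p[:,2]<=b)]
    if len(q)>10: print(a,b,len(q),np.percentile(q,[1,50,99],axis=0).round(1).tolist())
q=p[(p[:,2]>170)&(p[:,2]<182)];h=cv2.convexHull(q[:,:2].astype(np.float32))[:,0].astype(float);print('ring',circ(h))
q=p[(p[:,2]>124)&(p[:,2]<162)]
for t in ['release_face','stand_grip','cradle']: print(t,[(np.round(d['location']).tolist(),round(d['confidence'],2)) for d in nets.search_frame(t,c)][:4])
E
```

```text
30.125 [478.8 121.2 278.1] [180.   -0.   89.6] 85.06495653995826
315 173
172 182 656 [[460.6, 120.8, 172.2], [477.6, 138.5, 174.4], [494.7, 154.6, 176.0]]
164 172 1013 [[464.2, 123.8, 165.3], [477.6, 137.2, 168.7], [491.0, 154.9, 171.6]]
150 163 159 [[461.5, 126.6, 150.7], [495.9, 142.7, 154.8], [500.0, 151.7, 161.8]]
122 150 166 [[462.8, 143.4, 124.9], [481.5, 149.7, 135.8], [499.5, 151.7, 149.4]]
96 120 169 [[466.9, 147.5, 98.3], [479.2, 151.6, 115.5], [490.6, 154.1, 117.9]]
ring (array([477.41295852, 137.57362704]), np.float64(17.654157036183758))
release_face [([500.0, 135.0, 158.0], 0.68), ([327.0, 174.0, 147.0], 0.58)]
stand_grip [([316.0, 184.0, 172.0], 0.95), ([480.0, 142.0, 166.0], 0.9), ([633.0, 205.0, 172.0], 0.85)]
cradle [([636.0, 206.0, 169.0], 0.98), ([480.0, 140.0, 171.0], 0.72), ([316.0, 182.0, 170.0], 0.64)]
```

View pics/w8c.png

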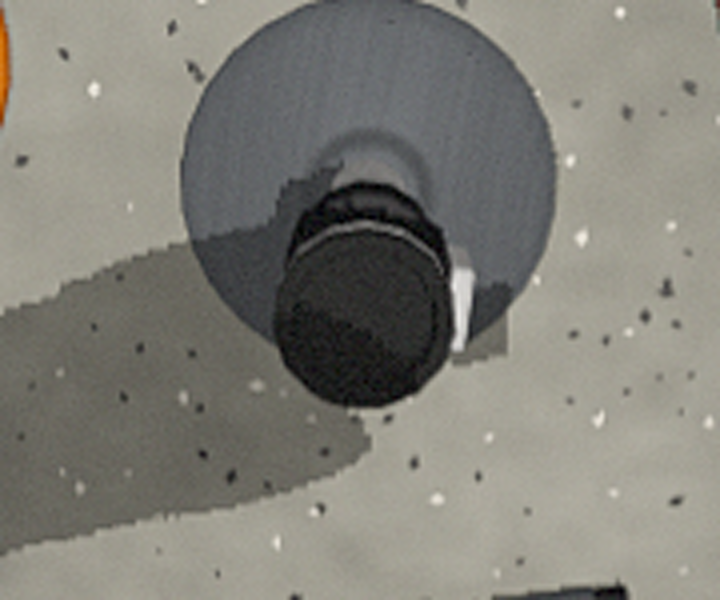

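The crop shows the empty cradle at (365,320) and the bright release plate on its right side (+x) at (463,305). Next I fit its direction.

```bash
python3 - <<'E'
from h import *
X=np.load('X8.npy');f=X.reshape(-1,3);f=f[np.isfinite(f[:,0])]
q=f[(f[:,2]>122)&(f[:,2]<162)&(abs(f[:,1]-149)<6)&(f[:,0]>462)&(f[:,0]<492)]
for i in range(4):
    k=np.polyfit(q[:,0],q[:,1],1);e=q[:,1]-np.polyval(k,q[:,0]);q=q[abs(e)<max(1.2,e.std()*1.5)]
print('block +y face: yaw',np.degrees(np.arctan(k[0])).round(1),len(q),e.std().round(2),'y at 477',np.polyval(k,477.4).round(1),q[:,0].min(),q[:,0].max())
b=f[(f[:,0]>493)&(f[:,0]<505)&(abs(f[:,1]-138)<20)&(f[:,2]>135)&(f[:,2]<162)]
print(len(b),np.percentile(b,[2,50,98],axis=0).round(1).tolist())
for y in range(122,156,3):
    s=b[(b[:,1]>=y)&(b[:,1]<y+3)]
    if len(s): print(y,len(s),s.min(0).round(1)[[0,2]],s.max(0).round(1)[[0,2]])
E
```

```text
block +y face: yaw -6.0 158 0.31 y at 477 150.2 463.0258610116006 491.9028956163719
130 [[493.2, 127.1, 137.2], [497.4, 140.6, 154.4], [500.0, 147.8, 160.7]]
125 6 [495.9 153.6] [497.7 155.7]
128 11 [495.9 153.4] [498.5 155.8]
131 11 [496.7 151.2] [499.4 155.1]
134 14 [495.8 153.1] [499.3 155.5]
137 20 [495.8 150.4] [500.2 156.2]
140 22 [494.6 152.9] [500.  160.2]
143 33 [493.7 135. ] [499.7 161.9]
146 13 [493.  136.2] [494.7 161.1]
```

Stand yaw is about -6° (block face -6.0°, button offset agrees). The axis is about (477, 138.3) after removing the wrist bias. Aligning and descending to TCP z ≈ 120.

Request:
drive_tool([
  {"tx": -0.06,"ty": 0.4,"tz": -0.4,"ax": 0,"ay": 0,"az": -0.3},
  {"tx": 0,"ty": 0.28,"tz": -0.8,"ax": 0,"ay": 0,"az": -0.26},
  {"tx": 0,"ty": 0,"tz": -0.8,"ax": 0,"ay": 0,"az": 0},
  {"tx": 0,"ty": 0,"tz": -0.8,"ax": 0,"ay": 0,"az": 0},
  {"tx": 0,"ty": 0,"tz": -0.3,"ax": 0,"ay": 0,"az": 0},
  {"tx": 0,"ty": 0,"tz": 0,"ax": 0,"ay": 0,"az": 0},
])

```text
clock: 31.08
tool_pos: [477.6, 137.5, 200.2]
ee_rot: [-180.0, 0.0, 83.9]
ft_force: [-0.3, -0.6, 0.4]
width: 84.7
finger_force: 0.0
```

```bash
python3 - <<'E'
from h import *
st=robot.read_state();tp=np.array(st['tool_pos']);print(st['clock'],tp.round(1),np.round(st['ee_rot'],1))
c=imaging.camera('wrist');X=cloud(c,st);f=X.reshape(-1,3);f=f[np.isfinite(f[:,0])]
p=f[(np.hypot(f[:,0]-477.4,f[:,1]-138)<24)&(f[:,2]>170)&(f[:,2]<182)]
h=cv2.convexHull(p[:,:2].astype(np.float32))[:,0].astype(float);print('ring',len(p),circ(h),p[:,:2].min(0),p[:,:2].max(0))
F=(f-tp)
yaw=np.radians(-6);d=F[:,0]*np.cos(yaw)+F[:,1]*np.sin(yaw);e=-F[:,0]*np.sin(yaw)+F[:,1]*np.cos(yaw)
m=(abs(e)<14)&(F[:,2]>15)&(F[:,2]<70);
for s in (-1,1):
    for a in (20,30,40): 
        q=d[m&(d*s>30)&(d*s<75)&(F[:,2]>a)&(F[:,2]<a+10)]*s
        if len(q)>10: print(s,a,len(q),np.percentile(q,[1,50,99]).round(1))
E
```

```text
31.075 [477.6 137.5 200.2] [-180.     0.    83.9]
ring 1384 (array([477.39910913, 137.89552711]), np.float64(17.671919046768046)) [459.85318086 120.2217006 ] [495.19335183 155.73942087]
-1 20 702 [41.2 42.  54.9]
-1 30 910 [41.1 41.9 55. ]
-1 40 1033 [41.2 42.5 54.5]
1 20 739 [42.8 43.5 56.7]
1 30 905 [42.9 43.7 56.5]
1 40 1007 [42.9 44.1 56.4]
```

Relative to the ring, the fingers sit 1.1 mm too far +x, so I correct that while descending.

Request:
drive_tool([
  {"tx": -0.04,"ty": 0.03,"tz": -0.4,"ax": 0,"ay": 0,"az": 0},
  {"tx": 0,"ty": 0,"tz": -0.6,"ax": 0,"ay": 0,"az": 0},
  {"tx": 0,"ty": 0,"tz": -0.7,"ax": 0,"ay": 0,"az": 0},
  {"tx": 0,"ty": 0,"tz": -0.7,"ax": 0,"ay": 0,"az": 0},
  {"tx": 0,"ty": 0,"tz": -0.5,"ax": 0,"ay": 0,"az": 0},
  {"tx": 0,"ty": 0,"tz": -0.3,"ax": 0,"ay": 0,"az": 0},
  {"tx": 0,"ty": 0,"tz": 0,"ax": 0,"ay": 0,"az": 0},
])

```text
clock: 32.0
tool_pos: [476.3, 138.5, 119.9]
ee_rot: [-180.0, 0.0, 84.0]
ft_force: [0.2, 0.7, -0.8]
width: 85.2
finger_force: 0.0
```

Request:
drive_tool([
  {"tx": 0,"ty": 0,"tz": 0,"ax": 0,"ay": 0,"az": 0},
  {"tx": 0,"ty": 0,"tz": 0,"ax": 0,"ay": 0,"az": 0},
  {"tx": 0,"ty": 0,"tz": 0,"ax": 0,"ay": 0,"az": 0},
  {"tx": 0,"ty": 0,"tz": 0,"ax": 0,"ay": 0,"az": 0},
  {"tx": 0,"ty": 0,"tz": 0,"ax": 0,"ay": 0,"az": 0},
  {"tx": 0,"ty": 0,"tz": 0,"ax": 0,"ay": 0,"az": 0},
  {"tx": 0,"ty": 0,"tz": 0,"ax": 0,"ay": 0,"az": 0},
], fingers=26, squeeze=40)

```text
clock: 32.88
tool_pos: [476.8, 139.0, 121.4]
ee_rot: [180.0, -0.1, 83.9]
ft_force: [-1.9, -0.3, 7.3]
width: 33.6
finger_force: 40.1
```

Gripped at 33.6 mm, so the button is flush. Firm up and draw the column up.

Request:
drive_tool([
  {"tx": 0,"ty": 0,"tz": 0,"ax": 0,"ay": 0,"az": 0},
  {"tx": 0,"ty": 0,"tz": 0,"ax": 0,"ay": 0,"az": 0},
  {"tx": 0,"ty": 0,"tz": 0.1,"ax": 0,"ay": 0,"az": 0},
  {"tx": 0,"ty": 0,"tz": 0.1,"ax": 0,"ay": 0,"az": 0},
  {"tx": 0,"ty": 0,"tz": 0,"ax": 0,"ay": 0,"az": 0},
], squeeze=55)

```text
clock: 33.5
tool_pos: [476.8, 138.9, 125.5]
ee_rot: [180.0, -0.0, 83.9]
ft_force: [0.5, 1.4, -1.8]
width: 33.6
finger_force: 55.4
```

The force is just the head's weight, so the pin is clear. Going on up.

Request:
drive_tool([
  {"tx": 0,"ty": 0,"tz": 0.2,"ax": 0,"ay": 0,"az": 0},
  {"tx": 0,"ty": 0,"tz": 0.4,"ax": 0,"ay": 0,"az": 0},
  {"tx": 0,"ty": 0,"tz": 0.4,"ax": 0,"ay": 0,"az": 0},
  {"tx": 0,"ty": 0,"tz": 0.4,"ax": 0,"ay": 0,"az": 0},
  {"tx": 0,"ty": 0,"tz": 0.4,"ax": 0,"ay": 0,"az": 0},
  {"tx": 0,"ty": 0,"tz": 0.4,"ax": 0,"ay": 0,"az": 0},
  {"tx": 0,"ty": 0,"tz": 0.3,"ax": 0,"ay": 0,"az": 0},
  {"tx": 0,"ty": 0,"tz": 0.2,"ax": 0,"ay": 0,"az": 0},
  {"tx": 0,"ty": 0,"tz": 0.15,"ax": 0,"ay": 0,"az": 0},
  {"tx": 0,"ty": 0,"tz": 0,"ax": 0,"ay": 0,"az": 0},
  {"tx": 0,"ty": 0,"tz": 0,"ax": 0,"ay": 0,"az": 0},
])

```text
clock: 34.88
tool_pos: [476.8, 138.9, 196.7]
ee_rot: [180.0, -0.0, 84.0]
ft_force: [3.4, 3.8, -2.1]
width: 33.4
finger_force: 55.8
```

Request:
drive_tool([
  {"tx": 0,"ty": 0,"tz": 0.06,"ax": 0,"ay": 0,"az": 0},
  {"tx": 0,"ty": 0,"tz": 0,"ax": 0,"ay": 0,"az": 0},
  {"tx": 0,"ty": 0,"tz": 0,"ax": 0,"ay": 0,"az": 0},
])

```text
clock: 35.25
tool_pos: [476.8, 138.9, 198.1]
ee_rot: [180.0, -0.0, 84.0]
ft_force: [2.5, 4.2, -2.9]
width: 33.4
finger_force: 55.8
```

Request:
drive_tool([
  {"tx": 0,"ty": 0,"tz": 0.06,"ax": 0,"ay": 0,"az": 0},
  {"tx": 0,"ty": 0,"tz": 0,"ax": 0,"ay": 0,"az": 0},
  {"tx": 0,"ty": 0,"tz": 0,"ax": 0,"ay": 0,"az": 0},
])

```text
clock: 35.62
tool_pos: [476.8, 138.9, 199.6]
ee_rot: [180.0, -0.0, 84.0]
ft_force: [3.2, 3.4, -2.5]
width: 33.7
finger_force: 55.8
```

Request:
drive_tool([
  {"tx": 0,"ty": 0,"tz": 0.04,"ax": 0,"ay": 0,"az": 0},
  {"tx": 0,"ty": 0,"tz": 0,"ax": 0,"ay": 0,"az": 0},
  {"tx": 0,"ty": 0,"tz": 0,"ax": 0,"ay": 0,"az": 0},
])

```text
clock: 36.0
tool_pos: [476.7, 138.9, 200.5]
ee_rot: [180.0, -0.0, 84.0]
ft_force: [2.9, 3.3, -2.1]
width: 33.5
finger_force: 55.8
```

Request:
drive_tool([
  {"tx": 0,"ty": 0,"tz": 0.04,"ax": 0,"ay": 0,"az": 0},
  {"tx": 0,"ty": 0,"tz": 0,"ax": 0,"ay": 0,"az": 0},
  {"tx": 0,"ty": 0,"tz": 0,"ax": 0,"ay": 0,"az": 0},
])

```text
clock: 36.38
tool_pos: [476.8, 138.9, 201.5]
ee_rot: [180.0, -0.0, 84.0]
ft_force: [4.3, 4.0, -1.9]
width: 33.6
finger_force: 55.8
```

No hard stop felt yet. I check the head's height with the cameras.

```bash
python3 - <<'E'
from h import *
st=robot.read_state();tp=np.array(st['tool_pos']);print(st['clock'],tp.round(1))
Xo=np.load('X8.npy').reshape(-1,3)
for n in ['wrist','scene','top']:
    c=imaging.camera(n);f=cloud(c,st).reshape(-1,3);f=f[np.isfinite(f[:,0])]
    p=f[(np.hypot(f[:,0]-477.4,f[:,1]-138)<17)&(f[:,2]>225)&(f[:,2]<272)];print(n,len(p),np.percentile(p[:,2],[5,25,50,75,95,99]).round(1) if len(p) else '')
    if n=='scene':
        r=f[(np.hypot(f[:,0]-477.4,f[:,1]-138)<22)&(f[:,2]>120)&(f[:,2]<205)];print('below',np.histogram(r[:,2],np.arange(120,206,5))[0].tolist())
        save(c,'s9',(340,130,440,240),6)
p=Xo[(np.hypot(Xo[:,0]-477.4,Xo[:,1]-138)<17)&(Xo[:,2]>145)&(Xo[:,2]<192)];print('before',np.percentile(p[:,2],[5,25,50,75,95,99]).round(1))
E
```

```text
36.375 [476.8 138.9 201.5]
wrist 6502 [229.7 248.1 248.8 252.2 254.8 255.3]
scene 74 [227.4 234.5 248.1 253.4 266.1 269.8]
below [13, 8, 8, 10, 12, 7, 10, 12, 11, 7, 11, 12, 13, 10, 7, 4, 5]
top 0 
before [167.5 168.4 169.2 174.  175.2 175.7]
```

The ring rose 79.6 mm, essentially at the second stop. I ease 1 mm down to sit within the window, settle, and verify the ball before handing in.

Request:
drive_tool([
  {"tx": 0,"ty": 0,"tz": -0.03,"ax": 0,"ay": 0,"az": 0},
  {"tx": 0,"ty": 0,"tz": 0,"ax": 0,"ay": 0,"az": 0},
  {"tx": 0,"ty": 0,"tz": 0,"ax": 0,"ay": 0,"az": 0},
  {"tx": 0,"ty": 0,"tz": 0,"ax": 0,"ay": 0,"az": 0},
])

```text
clock: 37.02
tool_pos: [476.7, 138.9, 200.7]
ee_rot: [180.0, -0.0, 84.0]
ft_force: [5.0, 4.1, -1.0]
width: 33.2
finger_force: 55.8
```

```bash
python3 - <<'E'
from h import *
st=robot.read_state();print(st['clock'],st['tool_pos'],st['width'],st['finger_force'],st['ft_force'])
c=imaging.camera('wrist');f=cloud(c,st).reshape(-1,3);f=f[np.isfinite(f[:,0])]
p=f[(np.hypot(f[:,0]-477.4,f[:,1]-138)<17)&(f[:,2]>225)&(f[:,2]<272)];print(np.percentile(p[:,2],[50,95,99]).round(1))
c=imaging.camera('top');X=cloud(c).reshape(-1,3);f=X[np.isfinite(X[:,0])]
print([(np.round(d['location']).tolist(),round(d['confidence'],2)) for d in nets.search_frame('ball',c)])
p=f[(np.hypot(f[:,0]-575,f[:,1]+238)<18)];print('in case z',np.percentile(p[:,2],[5,50,95]).round(1))
E
```

```text
37.025 [476.74420377 138.9195757  200.7350306 ] 33.22085261914708 55.82316108047962 [ 4.95616521  4.08520717 -1.03423708]
[248.  254.1 254.7]
[([570.0, -232.0, 48.0], 0.47)]
in case z [44.  50.6 55.4]
```

```bash
python3 -c "
from station import workorder
print(workorder.hand_in())"
```

```text
the job is handed in; nothing more can be done
None
```

The job is handed in: the ball lies let go on the floor of the lens case, and the arm holds the column at about 79 mm, just short of the 80 mm second stop, with the release still squeezed. The hand-in call returned no verdict.

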